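Stow the valve seats and latch the spares drawer for sea

ROBOT

A 7-joint arm with a two-finger parallel gripper is mounted at the origin on the work surface. World frame = base frame: x ahead of the robot, y to its left, z up, the work surface at z = 0. Lengths are in m, angles in rad, forces in N, time in s.
With the tool pointing down it reaches from about 0.425 to 0.925 m from the base axis. Payload 6.8 kg.
Tool frame: the origin (TCP) lies between the finger pads, 19 mm behind the fingertips; this is the grasp point; z points along the fingers, y is the line along which they close (so a half turn about z gives the same grasp; the last joint's range is limited). The gripper opens to 85 mm and grips with 20 to 120 N. Pads are 22 mm wide; open, the fingers measure 114 mm over their backs; the gripper's body (76 mm by 85 mm) begins 54 mm behind the grasp point. The pads swing forward as they close: fully open they stand 13 mm farther back than shut.
Start: joints at [-1.409, 0.477, 0.022, 1.555, -0.011, 1.109, -0.083], TCP at [0.18, 0.651, 0.25] pointing down, gripper open.
Joint ranges: [-2.96, 2.96], [-0.34, 2.1], [-1.41, 1.46], [0.24, 2.44], [-1.37, 4.51], [0.17, 1.92], [-2.96, 2.96]. Speed limits (rad/s): [2.39, 2.39, 3.14, 3.14, 3.14, 3.14, 3.14].

INTERFACE

Orientations are given as a rotation vector (axis times angle).
In Python, from bench import r gives the robot as it stands.
- The arm moves only by the tool servo_tool, never from a script. Its argument "commands" is a list of rows, each a list of 2 entries, a list of its own where there are three numbers: the shift along the tool's x, y, z normalised to -1 to 1, where 1 is 250 mm, then the turn, a rotation vector about the tool's x, y, z normalised to -1 to 1, where 1 is 90 degrees. In form: [[[dx, dy, dz], [ax, ay, az]], ...]. A call has 1 to 20 rows; each row is the pose to reach, as a shift and turn from the pose commanded when the call began, along the tool's axes at that moment; what a row does not reach only later rows make up. A row lasts 1/10 s, in which the tool goes at most 50 mm and 8.59 degrees, less where a joint would pass 70% of its speed; a pose out of reach is approached as far as the arm can. A call with a number of a shift or a turn outside -1 to 1 is refused whole. A call with a gripper value outside its range is refused whole. "claw" is the closure, from 0 (fully open) to 1 (shut), set as the call begins (left out, the last holds). The fingers move at their own pace and stop on an object; "squeeze" is the grip in N (left out, the last holds). Time passes only in rows, so rows that repeat a pose let the fingers close. It gives the time, the measured TCP pose, the force, the opening and the grip force at its end, in the units of the state.
- r.get_obs(): the state, without advancing time (a new reading comes with each control period).
- r.grab_frame(name): name is "side" or "top"; returns (picture, depth): 384x512x3 uint8, red, green, blue; 384x512 float32, m along the optical axis (not along the pixel's ray), 0 where there is no reading.
- r.camera_model(name): a dict with "fx", "fy", "cx", "cy" (pixels), "extrinsics" (4x4, takes a point from camera to world coordinates). Camera axes: x right, y down, z forward; pixel columns grow to the right and rows downward; lengths in m; the calibration is good to about 2 mm. A picture is of the moment at which its call begins. camera_model takes no time and is no camera call.
- r.hand_in(): hands the job in; it is judged then, once.
Trained networks look in the newest picture that a camera, given by its name, has taken for a name from the list of things; names that differ only in an ending like _2 or _b are one class to them, and where a whole thing is asked for, a point or a joint stands for the part that bears it (a point fixed in the world has none). Each returns a list of dicts, best first, with "confidence" (0 to 1); they miss things now and then, are a little off and sometimes report something else, mostly with a low value. They report only what shows in the picture. A call takes as long as a camera call. They do not tell look-alikes from the thing itself.
- r.boxes_of(camera, target): "uv" ([column, row] in pixels, amid what is visible of it).
- r.mark_of(camera, target): "uv" ([column, row] in pixels: a listed point, or the origin of a listed thing).
The state is a dict: "clock": time; "joints": joint angles; "qvel": joint speeds; "tau": joint torques, N m; "tcp_pos": TCP position; "orientation": TCP orientation; "contact_force": force on the tool from outside, world axes, zero at the start; "moment": the same for the moment, N m; "grip_width": finger opening in m; "gripper_force": force on a finger pad.
Only numpy, scipy, OpenCV 4.12 (cv2) and the standard library are available. Lean on these libraries where they do the work, as an engineer would, in place of code of your own. Each camera call takes 0.05 s, during which the arm holds its last target. There are 200 camera calls.

TASK

Stow for sea: turn the latch knob on the spares locker until it clicks over to unlocked, pull the green drawer out, and lift every bronze valve seat off its peg on the rack and lay it flat on the drawer's floor, none on top of another. Then push the drawer fully home and turn the knob back until it clicks into the locked notch, leaving the flange blank, piston pin and cam follower on top of the locker as they are.

Things in the scene. Friction and masses are not known exactly. Their poses are not given: they have to be found in the camera images.
- locker: rust-brown steel locker shelf, fixed: 260 deep (x), 390 wide (y), 95 high, top plate 10 thick. Origin: centre of its underside; its x points away from the robot, front face at x = -130. A flange blank, a piston pin and a cam follower stand on top, towards the back
- drawer (a joint): shallow green drawer under the locker's top: 0 = fully home, 0.155 m = right out (pull about 0.15 to have room). Slides along the locker's -x with about 3 N of friction and stays where left. While the knob is locked it is held shut (6 mm of play); with the knob locked too early it cannot be pushed home. A latch lug reaches 13 mm inside its +y wall, 38 to 56 above the floor
- drawer_floor (a point): point on the drawer's inner floor, moves with it, axes as the locker's. Inner floor: x -75 to +155, y -172 to +172 mm from here. Side walls 38 high above it, front panel 60 high, 8 thick. With the drawer out by 150, x -75 to +75 lies open to above (this point is its middle); the rest is beneath the locker's top, whose upper face is 71 above this floor
- drawer_handle (a point): middle of the drawer's steel bar handle: 10 mm round bar, 100 long along the locker's y, its axis 44 in front of the drawer panel and 11 below the level of the locker's upper face, to be pinched from above
- knob (a joint): black latch knob on the locker's top, vertical axis: 0 = locked (bar grip along the locker's y, red mark to +y), 1.2 rad = unlocked (turned clockwise seen from above, red mark to the back). A sprung detent holds it in either notch: turning takes up to 0.4 N m until halfway (0.6), then it clicks over into the other notch; let go before halfway and it springs back. Notch play 0.07
- knob_grip (a point): on the knob's axis at the height to grip (TCP here leaves the fingertips clear of the base). The grip is a bar 64 long, 16 wide, from 22 below this point to 12 above it. Its axes turn with the knob: the bar lies along its y
- rack: sloped green peg rack, fixed. Origin on the table under its middle; x points away from the robot. Board 200 (slope) x 250 wide, centre of its face 125 above the origin, rising away at 0.611 rad from level (normal -0.574, 0, 0.819). Four pegs, 14 thick, 34 long, square to the face, at +55 and -35 up the slope, y = +60 and -60; a hung seat's centre is 10 down the slope from its peg
- flange: bystander: dark cast iron flange blank, 130 diameter, 20 thick, on the locker's top; origin centre of its underside
- pin: bystander: steel piston pin, 38 diameter, 100 long, lying on the locker's top; origin under its middle, length along x
- follower: bystander: tan phenolic cam follower, foot 56 diameter, 65 high, standing on the locker's top; origin centre of its foot
- seat1: a bronze valve seat: a plain flat ring, 60 mm outside diameter, 34 mm bore, 18 mm thick, 0.3 kg; origin at its centre, z along the ring's axis. May be absent. At the start it hangs by its bore on a peg of the rack, lying back on the sloped board
- seat2: a bronze valve seat: a plain flat ring, 60 mm outside diameter, 34 mm bore, 18 mm thick, 0.3 kg; origin at its centre, z along the ring's axis. May be absent. At the start it hangs by its bore on a peg of the rack, lying back on the sloped board
- seat3: a bronze valve seat: a plain flat ring, 60 mm outside diameter, 34 mm bore, 18 mm thick, 0.3 kg; origin at its centre, z along the ring's axis. May be absent. At the start it hangs by its bore on a peg of the rack, lying back on the sloped board
- seat4: a bronze valve seat: a plain flat ring, 60 mm outside diameter, 34 mm bore, 18 mm thick, 0.3 kg; origin at its centre, z along the ring's axis. May be absent. At the start it hangs by its bore on a peg of the rack, lying back on the sloped board
Not all that is in view belongs to the job. Leave any blue look-alike of the seat2 alone.

How it is judged:
By the outcome, as a careful person would: the job done as asked, in the order asked, and still so for the second after the job is handed in, with the robot touching nothing.
Of seat1, seat2, seat3, seat4 only 3 to 4 are there at a start; the rules pass over those that are not, and their reading is None.
At some moment in a run one of seat1, seat2, seat3, seat4 may be knocked a few centimetres aside while the robot is not near it.
Once in a run the grip may slacken for a moment while it holds something.
It also fails if it takes over 208 s, if anything falls off the work surface, if the arm or the gripper's body presses on something with over 40 N, if the wrist force passes 120 N, or if a joint passes its speed limit or range.

## Working session

There is one attempt and no reset: what is moved stays moved. The work goes in short steps, Python scripts to look and compute and a tool call to move; the robot and the scene stay as the last step left them, time stands still between calls to the robot, and variables do not carry over. Pictures are saved under pics/ and viewed, at most 14 in all, crops included, and the job is handed in when it is done.

Besides the shell and the picture viewer there is one more tool, called as name(argument=value, ...) on one line, values as JSON. servo_tool: Moves the arm, as the interface text tells. Scaled input: -1 to 1 covers 250 mm each way for a shift and 90 degrees each way for a turn. Its arguments: {"type":"object","properties":{"commands":{"type":"array"},"claw":{"type":"number"},"squeeze":{"type":"number"}},"required":["commands"]}

```bash
mkdir -p pics; ls
cat > h.py <<'E'
import numpy as np, cv2
from bench import r
from scipy.spatial.transform import Rotation as R
def cloud(cam):
    im,d=r.grab_frame(cam); m=r.camera_model(cam)
    v,u=np.mgrid[0:384,0:512]
    P=np.stack([(u-m['cx'])/m['fx']*d,(v-m['cy'])/m['fy']*d,d],-1)
    T=np.array(m['extrinsics']); W=P@T[:3,:3].T+T[:3,3]; W[d==0]=np.nan
    return im,d,W
def save(im,name): cv2.imwrite('pics/'+name,cv2.cvtColor(im,cv2.COLOR_RGB2BGR))
E
python3 - <<'E'
from h import *
o=r.get_obs(); print({k:np.round(v,3).tolist() for k,v in o.items()})
for c in('side','top'):
    im,d,W=cloud(c); save(im,c+'0.png'); np.savez(c+'0.npz',im=im,W=W)
    for n in['locker','drawer_handle','drawer_floor','knob_grip','rack','flange','pin','follower','seat1']:
        for q in r.mark_of(c,n)[:6]:
            u,v=np.round(q['uv']).astype(int); u=min(max(u,0),511);v=min(max(v,0),383)
            print(c,n,np.round(q['uv'],1),round(q['confidence'],2),np.round(W[v,u],3))
E
```

```text
pics
{'clock': 0.0, 'joints': [-1.409, 0.478, 0.022, 1.556, -0.011, 1.109, -0.083], 'qvel': [0.001, -0.001, -0.002, -0.001, -0.001, -0.001, -0.001], 'tau': [-0.0, -59.644, 1.607, -28.12, 0.012, 0.009, 0.0], 'tcp_pos': [0.18, 0.65, 0.249], 'orientation': [-0.422, -3.113, 0.003], 'contact_force': [-1.046, -0.145, -0.605], 'moment': [-0.001, 0.007, -0.012], 'gripper_force': 0.0, 'grip_width': 0.086}
side locker [267.5 178.4] 0.81 [0.632 0.033 0.14 ]
side drawer_handle [335.3 179. ] 0.83 [ 0.551 -0.111  0.089]
side drawer_floor [281.8 181.1] 0.92 [ 0.635 -0.023  0.093]
side knob_grip [269.5 176.7] 0.71 [0.63  0.028 0.14 ]
side rack [206.6 325.9] 0.98 [0.497 0.348 0.12 ]
side flange [260.9 150.8] 0.9 [ 0.721 -0.053  0.116]
side pin [285.3 129.2] 0.86 [ 0.741 -0.172  0.107]
side follower [318.1 125.6] 0.73 [ 0.686 -0.237  0.108]
side seat1 [237.9 264.6] 0.91 [0.535 0.234 0.127]
side seat1 [209.4 328.4] 0.87 [0.502 0.341 0.099]
side seat1 [162.9 297.2] 0.82 [0.57  0.369 0.15 ]
side seat1 [195.5 239.1] 0.65 [0.618 0.252 0.149]
top drawer_handle [324.8 232.2] 0.88 [ 0.548 -0.134  0.001]
top knob_grip [268.3 195.8] 0.86 [0.63  0.025 0.139]
top rack [164.8 223.5] 0.64 [0.557 0.274 0.114]
top rack [120.  218.5] 0.43 [0.567 0.366 0.183]
top flange [306.6 155. ] 0.65 [ 0.737 -0.07   0.113]
top flange [349.  154.9] 0.63 [ 0.739 -0.173  0.118]
top pin [352.1 153.3] 0.74 [ 0.743 -0.179  0.125]
top follower [382.1 174.8] 0.89 [ 0.688 -0.246  0.148]
top seat1 [135.2 249. ] 0.98 [0.496 0.34  0.133]
top seat1 [182.6 229.9] 0.85 [0.544 0.226 0.142]
top seat1 [171.3 201. ] 0.84 [0.61  0.25  0.187]
top seat1 [122.5 218.9] 0.83 [0.565 0.36  0.187]
top seat1 [191.3 152.7] 0.63 [ 0.752  0.231 -0.004]
```

Run:
```python
import cv2,numpy as np
a=cv2.imread('pics/side0.png');b=cv2.imread('pics/top0.png')
cv2.imwrite('pics/a.png',cv2.resize(a,(800,600)));cv2.imwrite('pics/b.png',cv2.resize(b,(800,600)))
```

```text
(no output)
```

View pics/a.png

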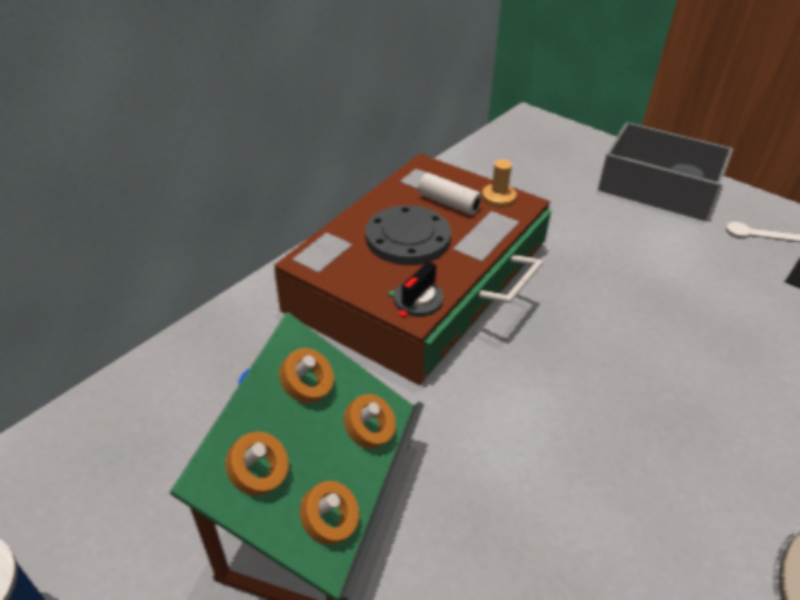

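View pics/b.png

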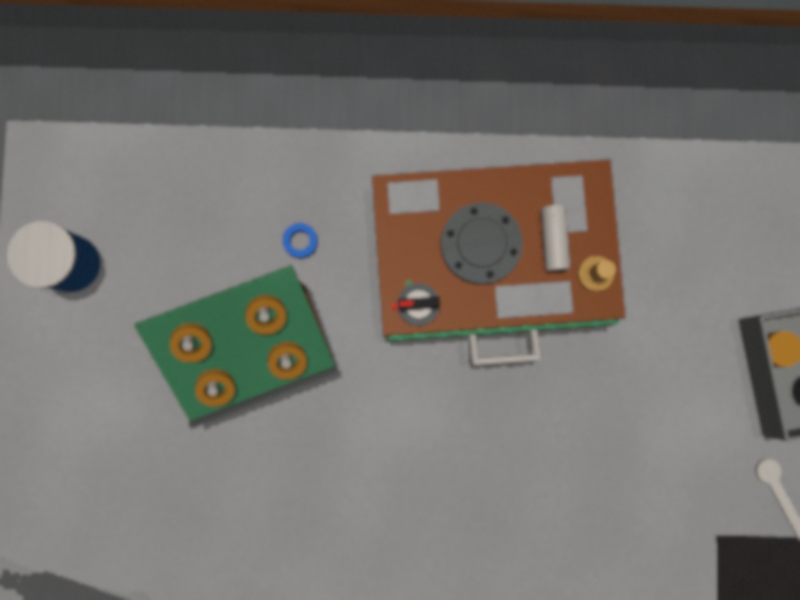

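The side view shows four bronze rings on pegs, at about (306,375), (371,420), (257,463) and (330,511) in the 800-px picture. In the top view they are at (265,315), (288,361), (190,343) and (215,389). Look-alikes are the blue ring at top (300,240) and the orange disc in the grey tray at (785,348); neither belongs to the job. The knob is at top (418,304) and the handle at (505,358).

Run:
```python
from h import *
out={}
for c in('top','side'):
    z=np.load(c+'0.npz'); im,W=z['im'],z['W']; hsv=cv2.cvtColor(im,cv2.COLOR_RGB2HSV).astype(int)
    Z=W[...,2]
    box=(W[...,0]>.5)&(W[...,0]<.95)&(W[...,1]>-.35)&(W[...,1]<.16)
    m=box&(abs(Z-.095)<.008)
    p=W[m][:,:2].astype(np.float32); 
    # robust: rect
    print(c,'locker',cv2.minAreaRect(p), 'z',np.median(Z[m]))
    g=(hsv[...,0]>45)&(hsv[...,0]<90)&(hsv[...,1]>90)&(W[...,1]>.15)&(W[...,0]<.8)&(Z>.02)
    P=W[g]; 
    ctr=np.median(P,0)
    for _ in range(5):
        ctr=P.mean(0); n=np.linalg.svd(P-ctr,full_matrices=False)[2][2]; n*=np.sign(n[2]); P=P[abs((P-ctr)@n)<.006]
    yaw=np.arctan2(-n[1],-n[0]); print(c,'rack n',n,'yaw',yaw,'tilt',np.arccos(n[2]))
    ex=np.array([np.cos(yaw),np.sin(yaw),0]);ey=np.array([-ex[1],ex[0],0]);n0=-.574*ex+np.array([0,0,.819]);s=np.cross(ey,n0)
    q=np.stack([P@s,P@ey],1).astype(np.float32); rc=cv2.minAreaRect(q); print(rc)
    cc=rc[0][0]*s+rc[0][1]*ey+n0*np.median(P@n0); print('face centre',cc,s)
    o=(hsv[...,0]>5)&(hsv[...,0]<22)&(hsv[...,1]>150)&(W[...,1]>.15)&(W[...,0]<.8)&(Z>.02)
    k,L,st,ce=cv2.connectedComponentsWithStats(o.astype(np.uint8))
    for i in range(1,k):
        if st[i,4]>60:
            Q=W[L==i]; l=(Q-cc)@np.stack([s,ey,n0],1); top=l[:,2]>np.nanmedian(l[:,2])-.004
            (a,b),rr=cv2.minEnclosingCircle(l[top][:,:2].astype(np.float32)); print('seat',np.round([a,b,rr,np.nanmedian(l[:,2])],4),np.round(cc+a*s+b*ey+.009*n0,4),st[i,4])
    # knob
    mk=box&(Z>.13)&(Z<.16)&(hsv[...,2]<400)&(abs(W[...,0]-.63)<.06)&(abs(W[...,1]-.03)<.06)
    print('knob',cv2.minAreaRect(W[mk][:,:2].astype(np.float32)),np.nanmax(Z[mk]),mk.sum())
    h=(W[...,0]<.58)&(W[...,0]>.48)&(W[...,1]<.0)&(W[...,1]>-.25)&(Z>.05)&(Z<.12)
    print('handle',cv2.minAreaRect(W[h][:,:2].astype(np.float32)),h.sum())
```

```text
top locker ((0.7086182832717896, -0.10448668897151947), (0.31760212779045105, 0.39068353176116943), 5.669090270996094) z 0.09491976545690917
top rack n [-0.53074475 -0.21722632  0.81922081] yaw 0.38848570792792086 tilt 0.6107453376116884
((0.5927615165710449, 0.06589505821466446), (0.2463310956954956, 0.19514432549476624), 89.93730926513672)
face centre [0.56289055 0.30158381 0.12663378] [0.75797116 0.31022688 0.574     ]
seat [ 0.042  -0.0606  0.0307  0.0174] [0.6129 0.2566 0.1581] 367
seat [0.0423 0.0605 0.0307 0.0173] [0.5672 0.3687 0.1583] 371
seat [-0.0479 -0.0628  0.0324  0.0172] [0.5456 0.2266 0.1065] 332
seat [-0.0474  0.06    0.0314  0.0175] [0.4995 0.3405 0.1068] 344
knob ((0.6381786465644836, 0.025170594453811646), (0.01636725477874279, 0.06301776319742203), 5.503732204437256) 0.1471380368806816 182
handle ((0.5642629861831665, -0.11702221632003784), (0.03265797719359398, 0.11064137518405914), 1.5009777545928955) 236
side locker ((0.7066499590873718, -0.10293722152709961), (0.32011276483535767, 0.39375707507133484), 5.551006317138672) z 0.09419322927761759
side rack n [-0.53155625 -0.21696313  0.81876429] yaw 0.3875260547333251 tilt 0.6115409466451054
((0.5916788578033447, 0.06878354400396347), (0.2502765357494354, 0.19252806901931763), 89.970458984375)
face centre [0.5609217  0.30324168 0.12654479] [0.75826852 0.30949935 0.574     ]
seat [ 0.042  -0.0593  0.0298  0.0173] [0.6104 0.2593 0.158 ] 679
seat [-0.0488 -0.0591  0.0304  0.0171] [0.5415 0.2314 0.1059] 644
seat [0.0413 0.06   0.03   0.0176] [0.5648 0.3696 0.1576] 923
seat [-0.0478  0.0602  0.0301  0.0175] [0.4971 0.3422 0.1065] 886
seat [ 0.0412  0.1187  0.023  -0.0681] [0.5425 0.4239 0.1576] 310
knob ((0.6348783373832703, 0.026181872934103012), (0.017670582979917526, 0.06510438024997711), 7.9725728034973145) 0.14264197698872816 219
handle ((0.5655215978622437, -0.11652354151010513), (0.03636636957526207, 0.11206284165382385), 5.196556091308594) 233
```

```bash
cat >> h.py <<'E'
def down(phi):
    y=np.array([np.cos(phi),np.sin(phi),0]);z=np.array([0,0,-1.]);return np.stack([np.cross(y,z),y,z],1)
def rel(*wps):
    "waypoints (pos,Rmat) -> normalised numbers from the present pose"
    o=r.get_obs(); p0=np.array(o['tcp_pos']);R0=R.from_rotvec(o['orientation'])
    for p,M in wps:
        d=R0.inv().apply(np.array(p)-p0)/.25; a=(R0.inv()*R.from_matrix(M)).as_rotvec()/(np.pi/2)
        print(np.round(d,3).tolist(),np.round(a,3).tolist(), 'rows',int(np.ceil(max(np.linalg.norm(d)*5,np.linalg.norm(a)*90/8.59))))
    print('now',np.round(p0,4),'w',round(float(o['grip_width']),4),'t',round(float(o['clock']),1),'j',np.round(o['joints'],2))
E
python3 - <<'E'
from h import *
for c in('top','side'):
    z=np.load(c+'0.npz'); im,W=z['im'],z['W']; hsv=cv2.cvtColor(im,cv2.COLOR_RGB2HSV).astype(int);Z=W[...,2]
    box=(W[...,0]>.5)&(W[...,0]<.95)&(W[...,1]>-.35)&(W[...,1]<.16)
    br=(hsv[...,0]<14)&(hsv[...,1]>100)
    m=box&br&(abs(Z-np.median(Z[box&br&(Z>.085)]))<.004)
    print(c,'locker',cv2.minAreaRect(W[m][:,:2].astype(np.float32)))
    h=(W[...,0]<.575)&(W[...,0]>.48)&(W[...,1]<.0)&(W[...,1]>-.25)&(Z>.06)&(Z<.1)&(hsv[...,1]<70)
    P=W[h]; lo=P[P[:,0]<np.percentile(P[:,0],60)]
    print('handle',cv2.minAreaRect(P[:,:2].astype(np.float32)),np.median(lo,0),P[:,2].max())
rel(([.635,.0255,.3],down(.095)),([.635,.0255,.14],down(.095)))
E
```

```text
top locker ((0.734811544418335, -0.10062552988529205), (0.25646379590034485, 0.38653773069381714), 5.459780693054199)
handle ((0.5612489581108093, -0.11776287853717804), (0.027631068602204323, 0.10838323831558228), 0.9255474209785461) [ 0.55359473 -0.10310693  0.08816198] 0.09323403142332065
side locker ((0.7338860034942627, -0.09998370707035065), (0.2618875205516815, 0.3931468725204468), 5.551006317138672)
handle ((0.5605774521827698, -0.11643953621387482), (0.03139975294470787, 0.11239665746688843), 2.4664998054504395) [ 0.55000912 -0.10016988  0.08654187] 0.09062121495738917
[-2.421, -1.925, -0.2] [0.0, -0.0, 0.768] rows 16
[-2.421, -1.925, 0.44] [0.0, -0.0, 0.768] rows 16
now [0.1799 0.6506 0.25  ] w 0.0853 t 1.0 j [-1.41  0.48  0.02  1.56 -0.01  1.11 -0.08]
```

servo_tool(commands=[[[-0.2, -0.16, -0.3], [0, 0, 0.3]], [[-0.8, -0.64, -0.3], [0, 0, 0.768]], [[-0.8, -0.64, -0.3], [0, 0, 0.768]], [[-0.8, -0.64, -0.3], [0, 0, 0.768]], [[-0.8, -0.64, -0.3], [0, 0, 0.768]], [[-0.8, -0.64, -0.3], [0, 0, 0.768]], [[-0.8, -0.64, -0.3], [0, 0, 0.768]], [[-0.8, -0.64, -0.3], [0, 0, 0.768]], [[-0.8, -0.64, -0.3], [0, 0, 0.768]], [[-0.8, -0.64, -0.3], [0, 0, 0.768]]], claw=0)

```text
clock: 2.0
tcp_pos: [0.3298, 0.4432, 0.325]
orientation: [-2.109, -2.328, -0.0]
contact_force: [0.4, -0.8, 0.1]
grip_width: 0.085
gripper_force: 0.0
```

```bash
python3 -c "
from h import *
rel(([.6365,.0257,.3],down(.096)))"
```

```text
[-1.783, 1.056, 0.1] [0.0, -0.0, 0.002] rows 11
now [0.3298 0.4432 0.325 ] w 0.085 t 2.0 j [-1.3   0.21  0.3   1.78 -0.07  1.17 -0.88]
```

servo_tool(commands=[[[-0.89, 0.53, 0], [0, 0, 0]], [[-0.89, 0.53, 0], [0, 0, 0]], [[-0.89, 0.53, 0], [0, 0, 0]], [[-0.89, 0.53, 0], [0, 0, 0]], [[-0.89, 0.53, 0], [0, 0, 0]], [[-0.89, 0.53, 0], [0, 0, 0]]])

```text
clock: 2.6
tcp_pos: [0.4863, 0.2278, 0.3255]
orientation: [2.119, 2.316, 0.0]
contact_force: [1.1, -0.3, 0.9]
grip_width: 0.0855
gripper_force: 0.0
```

servo_tool(commands=[[[-0.89, 0.527, 0.3], [0, 0, 0]], [[-0.89, 0.527, 0.3], [0, 0, 0]], [[-0.89, 0.527, 0.3], [0, 0, 0]], [[-0.89, 0.527, 0.3], [0, 0, 0]], [[-0.89, 0.527, 0.3], [0, 0, 0]], [[-0.89, 0.527, 0.3], [0, 0, 0]], [[-0.89, 0.527, 0.3], [0, 0, 0]], [[-0.89, 0.527, 0.3], [0, 0, 0]]])

```text
clock: 3.4
tcp_pos: [0.635, 0.0259, 0.2496]
orientation: [-2.111, -2.325, 0.001]
contact_force: [0.8, 0.4, -0.2]
grip_width: 0.0856
gripper_force: 0.0
```

```bash
python3 -c "
from h import *
rel(([.6365,.0257,.135],down(.096)))"
```

```text
[-0.001, 0.007, 0.458] [-0.001, -0.0, 0.0] rows 3
now [0.635  0.0259 0.2496] w 0.0856 t 3.4 j [-0.53  0.45  0.55  1.68 -0.26  1.08  0.19]
```

servo_tool(commands=[[[0, 0.006, 0.25], [0, 0, 0]], [[0, 0.006, 0.458], [0, 0, 0]], [[0, 0.006, 0.458], [0, 0, 0]], [[0, 0.006, 0.458], [0, 0, 0]]])

```text
clock: 3.8
tcp_pos: [0.635, 0.027, 0.134]
orientation: [-2.108, -2.325, 0.004]
contact_force: [0.8, 0.2, -1.0]
grip_width: 0.0851
gripper_force: 0.0
```

servo_tool(commands=[[[0, 0, 0], [0, 0, 0]], [[0, 0, 0], [0, 0, 0]], [[0, 0, 0], [0, 0, 0]], [[0, 0, 0], [0, 0, 0]], [[0, 0, 0], [0, 0, 0]], [[0, 0, 0], [0, 0, 0]], [[0, 0, 0], [0, 0, 0]], [[0, 0, 0], [0, 0, 0]], [[0, 0, 0], [0, 0, 0]], [[0, 0, 0], [0, 0, 0]]], claw=1, squeeze=60)

```text
clock: 4.8
tcp_pos: [0.638, 0.0253, 0.1367]
orientation: [2.113, 2.323, 0.003]
contact_force: [1.8, 0.0, 6.5]
grip_width: 0.0147
gripper_force: 63.7
```

```bash
python3 -c "
from h import *
rel()
print(r.get_obs()['contact_force'],r.get_obs()['moment'])"
```

```text
now [0.638  0.0253 0.1367] w 0.0147 t 4.8 j [-0.49  0.58  0.49  1.77 -0.34  0.87  0.25]
[1.84888887 0.01457755 6.54194363] [ 0.08678981 -0.23164732 -0.0067747 ]
```

servo_tool(commands=[[[0, 0, -0.008], [0, 0, 0.06]], [[0, 0, -0.008], [0, 0, 0.13]], [[0, 0, -0.008], [0, 0, 0.2]], [[0, 0, -0.008], [0, 0, 0.27]], [[0, 0, -0.008], [0, 0, 0.34]], [[0, 0, -0.008], [0, 0, 0.41]], [[0, 0, -0.008], [0, 0, 0.48]], [[0, 0, -0.008], [0, 0, 0.55]], [[0, 0, -0.008], [0, 0, 0.62]], [[0, 0, -0.008], [0, 0, 0.69]], [[0, 0, -0.008], [0, 0, 0.75]], [[0, 0, -0.008], [0, 0, 0.78]], [[0, 0, -0.008], [0, 0, 0.78]], [[0, 0, -0.008], [0, 0, 0.78]]])

```text
clock: 6.2
tcp_pos: [0.6381, 0.0252, 0.1369]
orientation: [3.062, 0.69, 0.004]
contact_force: [8.1, -0.9, -8.8]
grip_width: 0.0147
gripper_force: 63.1
```

```bash
python3 -c "
from h import *
rel(([.636,.0257,.136],down(.096-1.2)))
print(r.get_obs()['contact_force'],r.get_obs()['moment'])"
```

```text
[-0.007, -0.005, 0.003] [0.002, -0.001, -0.015] rows 1
now [0.6381 0.0252 0.1369] w 0.0147 t 6.2 j [-0.69  0.68  0.8   1.78 -0.59  0.94 -0.76]
[ 8.08192793 -0.88369951 -8.84233985] [-0.20935384 -1.69571026  0.93927251]
```

Turned the full 1.2 rad. I'll release, rise, and move to the handle.

servo_tool(commands=[[[0, 0, 0], [0, 0, 0]], [[0, 0, 0], [0, 0, 0]], [[0, 0, 0], [0, 0, 0]], [[0, 0, 0], [0, 0, 0]], [[0, 0, 0], [0, 0, 0]], [[0, 0, -0.15], [0, 0, 0]], [[0, 0, -0.3], [0, 0, 0]], [[0, 0, -0.4], [0, 0, 0]], [[0, 0, -0.4], [0, 0, 0]]], claw=0)

```text
clock: 7.1
tcp_pos: [0.6387, 0.0245, 0.2415]
orientation: [3.065, 0.685, 0.01]
contact_force: [-0.2, -0.5, 0.4]
grip_width: 0.0857
gripper_force: 0.0
```

```bash
python3 -c "
from h import *
im,d,W=cloud('side'); save(cv2.resize(im[120:280,200:400],(800,640))[:600],'knob.png')
rel(([.553,-.1177,.2],down(.096)),([.553,-.1177,.086],down(.096)))"
```

```text
[-0.55, 0.372, 0.155] [0.002, -0.002, -0.781] rows 9
[-0.551, 0.372, 0.611] [0.002, -0.002, -0.781] rows 9
now [0.6375 0.025  0.2392] w 0.0856 t 7.2 j [-0.75  0.57  0.9   1.71 -0.49  1.11 -0.84]
```

View pics/knob.png

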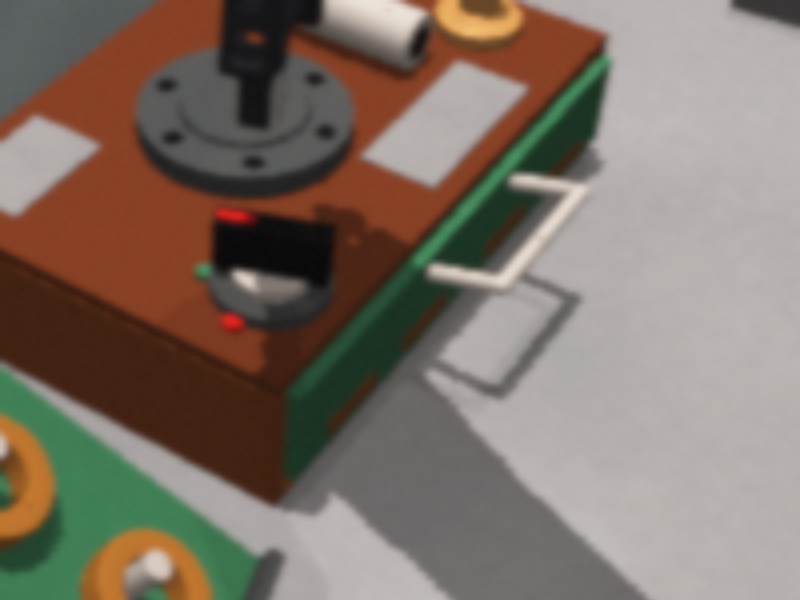

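The picture shows the knob bar pointing fore-aft, with its red mark at the back (235,215), so it is unlocked. Next is the handle, with the fingers part closed so they clear the panel.

servo_tool(commands=[[[-0.55, 0.372, 0.1], [0, 0, -0.781]], [[-0.55, 0.372, 0.1], [0, 0, -0.781]], [[-0.55, 0.372, 0.1], [0, 0, -0.781]], [[-0.55, 0.372, 0.1], [0, 0, -0.781]], [[-0.55, 0.372, 0.1], [0, 0, -0.781]], [[-0.55, 0.372, 0.1], [0, 0, -0.781]], [[-0.55, 0.372, 0.1], [0, 0, -0.781]], [[-0.55, 0.372, 0.1], [0, 0, -0.781]], [[-0.55, 0.372, 0.1], [0, 0, -0.781]], [[-0.55, 0.372, 0.1], [0, 0, -0.781]]], claw=0.6)

```text
clock: 8.15
tcp_pos: [0.5513, -0.1174, 0.2117]
orientation: [-2.114, -2.322, 0.001]
contact_force: [-0.7, 0.3, -0.2]
grip_width: 0.0344
gripper_force: 0.0
```

```bash
python3 -c "
from h import *
rel(([.553,-.1177,.085],down(.096)))"
```

```text
[-0.002, 0.008, 0.507] [-0.001, -0.0, -0.002] rows 3
now [ 0.5513 -0.1174  0.2117] w 0.0344 t 8.2 j [-0.38  0.38  0.61  1.9  -0.27  0.95  0.45]
```

servo_tool(commands=[[[0, 0.006, 0.2], [0, 0, 0]], [[0, 0.006, 0.4], [0, 0, 0]], [[0, 0.006, 0.505], [0, 0, 0]], [[0, 0.006, 0.505], [0, 0, 0]], [[0, 0.006, 0.505], [0, 0, 0]]])

```text
clock: 8.65
tcp_pos: [0.5534, -0.1177, 0.0864]
orientation: [-2.114, -2.323, 0.001]
contact_force: [0.7, -0.6, 0.8]
grip_width: 0.0341
gripper_force: 0.0
```

servo_tool(commands=[[[0, 0, 0], [0, 0, 0]], [[0, 0, 0], [0, 0, 0]], [[0, 0, 0], [0, 0, 0]], [[0, 0, 0], [0, 0, 0]], [[0, 0, 0], [0, 0, 0]], [[0, 0, 0], [0, 0, 0]]], claw=1, squeeze=40)

```text
clock: 9.25
tcp_pos: [0.5546, -0.1177, 0.0881]
orientation: [2.111, 2.323, 0.004]
contact_force: [-1.3, 0.4, 8.1]
grip_width: 0.0083
gripper_force: 39.1
```

servo_tool(commands=[[[0, -0.04, -0.005], [0, 0, 0]], [[0, -0.08, -0.005], [0, 0, 0]], [[0, -0.12, -0.005], [0, 0, 0]], [[0, -0.16, -0.005], [0, 0, 0]], [[0, -0.2, -0.005], [0, 0, 0]], [[0, -0.24, -0.005], [0, 0, 0]], [[0, -0.28, -0.005], [0, 0, 0]], [[0, -0.32, -0.005], [0, 0, 0]], [[0, -0.36, -0.005], [0, 0, 0]], [[0, -0.4, -0.005], [0, 0, 0]], [[0, -0.44, -0.005], [0, 0, 0]], [[0, -0.48, -0.005], [0, 0, 0]], [[0, -0.52, -0.005], [0, 0, 0]], [[0, -0.56, -0.005], [0, 0, 0]], [[0, -0.6, -0.005], [0, 0, 0]], [[0, -0.61, -0.005], [0, 0, 0]], [[0, -0.61, -0.005], [0, 0, 0]]])

```text
clock: 10.95
tcp_pos: [0.4006, -0.1328, 0.088]
orientation: [2.113, 2.324, 0.0]
contact_force: [-1.1, -4.5, 12.3]
grip_width: 0.0083
gripper_force: 41.9
```

```bash
python3 -c "
from h import *
rel()
p=r.get_obs()['tcp_pos'];c,s=np.cos(.096),np.sin(.096)
print((.5546-p[0])*c+(-.1177-p[1])*s, r.get_obs()['contact_force'])"
```

```text
now [ 0.4006 -0.1328  0.088 ] w 0.0083 t 10.9 j [-0.28  0.37  0.54  2.3  -0.36  0.55  0.64]
0.1546870079796818 [-1.14628941 -4.54857017 12.31526021]
```

servo_tool(commands=[[[0, 0, 0], [0, 0, 0]], [[0, 0, 0], [0, 0, 0]], [[0, 0, 0], [0, 0, 0]], [[0, 0, 0], [0, 0, 0]], [[0, 0, -0.2], [0, 0, 0]], [[0, 0, -0.4], [0, 0, 0]], [[0, 0, -0.6], [0, 0, 0]], [[0, 0, -0.8], [0, 0, 0]], [[0, 0, -0.9], [0, 0, 0]], [[0, 0, -0.9], [0, 0, 0]]], claw=0.6)

```text
clock: 11.95
tcp_pos: [0.4033, -0.1322, 0.3158]
orientation: [2.109, 2.323, 0.009]
contact_force: [0.5, 0.8, -0.6]
grip_width: 0.0343
gripper_force: 0.0
```

```bash
cat >> h.py <<'E'
yr=.388; C=np.array([.5597,.3015,.125]); ex=np.array([np.cos(yr),np.sin(yr),0]); ey=np.array([-ex[1],ex[0],0])
n0=-.574*ex+np.array([0,0,.819]); s0=np.cross(ey,n0)
yl=.096; F=np.array([.527,-.1206,.024]); lx=np.array([np.cos(yl),np.sin(yl),0]); ly=np.array([-lx[1],lx[0],0])
def seat(a,b,h): return C+a*s0+b*ey+h*n0
Rg=np.stack([np.cross(-ey,-n0),-ey,-n0],1)   # closing along -ey, tool along -n
def fl(x,y,h): return F+x*lx+y*ly+[0,0,h]
def seats():
    "orange blobs in both cameras, world"
    for c in('top','side'):
        im,d,W=cloud(c); hsv=cv2.cvtColor(im,cv2.COLOR_RGB2HSV).astype(int)
        o=(hsv[...,0]>5)&(hsv[...,0]<22)&(hsv[...,1]>150)&(W[...,1]>-.4)&(W[...,0]<.8)&(W[...,2]>.02)
        k,L,st,ce=cv2.connectedComponentsWithStats(o.astype(np.uint8))
        for i in range(1,k):
            if st[i,4]>60:
                Q=W[L==i]; l=(Q-C)@np.stack([s0,ey,n0],1); g=(Q-F)@np.stack([lx,ly],1)
                print(c,np.round(Q.mean(0),3),'rack',np.round((l.min(0)+l.max(0))/2,3),'top',round(np.nanpercentile(l[:,2],90),3),'floor',np.round((g.min(0)+g.max(0))/2,3),'zmax',round(np.nanpercentile(Q[:,2],95),3),st[i,4])
    return im
E
python3 -c "
from h import *
seats()
im,d,W=cloud('top'); save(cv2.resize(im,(800,600)),'open.png')
rel((seat(.045,-.06,.12),Rg),(seat(.045,-.06,.019),Rg))
M=Rg@np.diag([-1,-1,1]); rel((seat(.045,-.06,.12),M))"
```

```text
top [0.763 0.022 0.095] rack [ 0.045 -0.341 -0.068] top -0.059 floor [0.247 0.116] zmax 0.098 462
top [ 0.709 -0.222  0.095] rack [-0.074 -0.524  0.005] top 0.055 floor [ 0.176 -0.097] zmax 0.099 2282
top [ 0.649 -0.071  0.095] rack [-0.063 -0.38   0.009] top 0.024 floor [0.124 0.041] zmax 0.099 169
top [0.609 0.256 0.165] rack [ 0.04  -0.059  0.011] top 0.02 floor [0.119 0.368] zmax 0.18 366
top [0.565 0.366 0.165] rack [0.04  0.06  0.011] top 0.02 floor [0.084 0.481] zmax 0.18 368
top [0.543 0.228 0.114] rack [-0.045 -0.06   0.012] top 0.02 floor [0.05  0.346] zmax 0.129 328
top [0.497 0.338 0.114] rack [-0.049  0.061  0.01 ] top 0.019 floor [0.014 0.462] zmax 0.129 342
side [ 0.686 -0.017  0.085] rack [-0.036 -0.421 -0.043] top 0.041 floor [0.185 0.004] zmax 0.097 6282
side [0.605 0.263 0.163] rack [ 0.044 -0.058  0.011] top 0.019 floor [0.117 0.37 ] zmax 0.179 679
side [0.538 0.235 0.112] rack [-0.045 -0.058  0.011] top 0.019 floor [0.048 0.348] zmax 0.128 643
side [0.56  0.372 0.164] rack [0.044 0.061 0.011] top 0.019 floor [0.083 0.484] zmax 0.179 918
side [0.493 0.345 0.113] rack [-0.045  0.061  0.01 ] top 0.019 floor [0.014 0.463] zmax 0.128 883
side [0.571 0.436 0.083] rack [ 0.027  0.118 -0.073] top -0.032 floor [0.098 0.548] zmax 0.135 305
[1.397, 0.747, 0.249] [-0.25, 0.334, 0.787] rows 10
[1.463, 0.969, 0.579] [-0.25, 0.334, 0.787] rows 10
now [ 0.4007 -0.1317  0.3114] w 0.0344 t 12.1 j [-0.55 -0.07  0.7   2.08  0.05  1.12  0.23]
[1.397, 0.747, 0.249] [-0.361, -0.27, -1.144] rows 13
now [ 0.4007 -0.1317  0.3114] w 0.0344 t 12.1 j [-0.55 -0.07  0.7   2.08  0.05  1.12  0.23]
```

View pics/open.png

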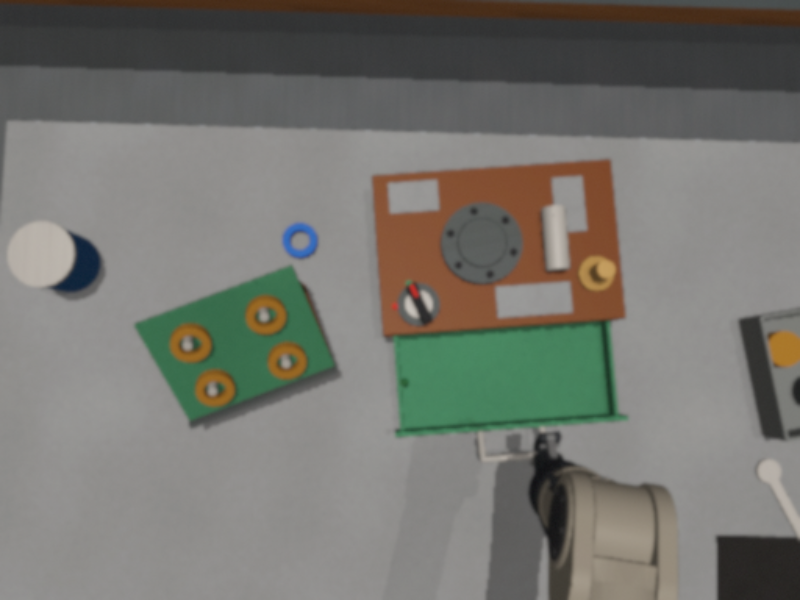

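The top view shows the drawer out, from (395,335) to (625,430), with all four seats still on their pegs. Next is the first seat.

```bash
cat >> h.py <<'E'
def plan(*wps):
    "each waypoint relative to the one before (call by call), starting at the present pose"
    o=r.get_obs(); p=np.array(o['tcp_pos']);q=R.from_rotvec(o['orientation'])
    for p1,M in wps:
        p1=np.array(p1); d=q.inv().apply(p1-p)/.25; q1=R.from_matrix(M); a=(q.inv()*q1).as_rotvec()/(np.pi/2)
        print(np.round(d,3).tolist(),np.round(a,3).tolist(),'rows',int(np.ceil(max(np.linalg.norm(d)*5,np.linalg.norm(a)*90/8.59))))
        p,q=p1,q1
E
python3 -c "
from h import *
plan(([.48,.08,.33],Rg),(seat(.045,-.06,.1),Rg),(seat(.045,-.06,.019),Rg))"
```

```text
[0.812, 0.397, -0.075] [-0.25, 0.334, 0.787] rows 10
[0.226, -0.46, 0.633] [0.0, 0.0, 0.0] rows 5
[-0.0, -0.0, 0.324] [0.0, 0.0, 0.0] rows 2
```

servo_tool(commands=[[[0.812, 0.397, -0.075], [-0.25, 0.334, 0.787]], [[0.812, 0.397, -0.075], [-0.25, 0.334, 0.787]], [[0.812, 0.397, -0.075], [-0.25, 0.334, 0.787]], [[0.812, 0.397, -0.075], [-0.25, 0.334, 0.787]], [[0.812, 0.397, -0.075], [-0.25, 0.334, 0.787]], [[0.812, 0.397, -0.075], [-0.25, 0.334, 0.787]], [[0.812, 0.397, -0.075], [-0.25, 0.334, 0.787]], [[0.812, 0.397, -0.075], [-0.25, 0.334, 0.787]], [[0.812, 0.397, -0.075], [-0.25, 0.334, 0.787]], [[0.812, 0.397, -0.075], [-0.25, 0.334, 0.787]], [[0.812, 0.397, -0.075], [-0.25, 0.334, 0.787]], [[0.812, 0.397, -0.075], [-0.25, 0.334, 0.787]]], claw=0)

```text
clock: 13.3
tcp_pos: [0.4804, 0.0791, 0.3298]
orientation: [-2.839, -0.559, -0.894]
contact_force: [0.3, -0.4, 1.0]
grip_width: 0.0852
gripper_force: 0.0
```

servo_tool(commands=[[[0.226, -0.46, 0.633], [0, 0, 0]], [[0.226, -0.46, 0.633], [0, 0, 0]], [[0.226, -0.46, 0.633], [0, 0, 0]], [[0.226, -0.46, 0.633], [0, 0, 0]], [[0.226, -0.46, 0.633], [0, 0, 0]], [[0.226, -0.46, 0.633], [0, 0, 0]], [[0.226, -0.46, 0.633], [0, 0, 0]]])

```text
clock: 14.0
tcp_pos: [0.5645, 0.2365, 0.2339]
orientation: [-2.838, -0.557, -0.897]
contact_force: [-0.4, 0.3, 0.2]
grip_width: 0.0856
gripper_force: 0.0
```

```bash
python3 -c "
from h import *
rel((seat(.045,-.06,.019),Rg))"
```

```text
[-0.004, -0.009, 0.327] [0.002, -0.0, 0.0] rows 2
now [0.5645 0.2365 0.2339] w 0.0856 t 14.0 j [-0.66  0.18  0.12  2.18  0.38  0.19 -2.08]
```

servo_tool(commands=[[[-0.004, -0.009, 0.08], [0, 0, 0]], [[-0.004, -0.009, 0.16], [0, 0, 0]], [[-0.004, -0.009, 0.16], [0, 0, 0]]])

```text
clock: 14.3
tcp_pos: [0.5848, 0.2462, 0.201]
orientation: [-2.838, -0.555, -0.9]
contact_force: [-0.2, -0.1, -0.2]
grip_width: 0.0858
gripper_force: 0.0
```

```bash
python3 -c "
from h import *
rel((seat(.045,-.06,.019),Rg))"
```

```text
[-0.003, -0.003, 0.168] [0.002, -0.001, -0.0] rows 1
now [0.5848 0.2462 0.201 ] w 0.0858 t 14.3 j [-0.41  0.27 -0.15  2.15  0.87  0.17 -2.55]
```

```bash
cat >> h.py <<'E'
def Rt(t,y=-ey,e=ex):
    z=np.sin(t)*e-np.cos(t)*np.array([0,0,1.]);return np.stack([np.cross(y,z),y,z],1)
E
python3 -c "
from h import *
plan((seat(.045,-.06,.07),Rt(.25)),(seat(.045,-.06,.021),Rt(.25)))"
```

```text
[-0.002, -0.003, -0.036] [0.002, -0.231, -0.001] rows 3
[0.069, 0.0, 0.183] [0.0, 0.0, 0.0] rows 1
```

servo_tool(commands=[[[0, -0.003, -0.036], [0, -0.231, 0]], [[0, -0.003, -0.036], [0, -0.231, 0]], [[0, -0.003, -0.036], [0, -0.231, 0]], [[0, -0.003, -0.036], [0, -0.231, 0]], [[0, -0.003, -0.036], [0, -0.231, 0]]])

```text
clock: 14.8
tcp_pos: [0.58, 0.2452, 0.2086]
orientation: [-3.015, -0.588, -0.385]
contact_force: [-0.5, -0.3, -1.2]
grip_width: 0.0851
gripper_force: 0.0
```

```bash
python3 -c "
from h import *
rel((seat(.045,-.06,.021),Rt(.25)))"
```

```text
[0.065, 0.0, 0.184] [0.002, -0.002, -0.002] rows 1
now [0.58   0.2452 0.2086] w 0.0851 t 14.8 j [-0.09  0.38 -0.53  1.87  0.37  0.71 -2.01]
```

servo_tool(commands=[[[0.02, 0, 0.06], [0, 0, 0]], [[0.04, 0, 0.12], [0, 0, 0]], [[0.065, 0, 0.184], [0, 0, 0]], [[0.065, 0, 0.184], [0, 0, 0]], [[0.065, 0, 0.184], [0, 0, 0]]])

```text
clock: 15.3
tcp_pos: [0.6033, 0.2572, 0.1662]
orientation: [-3.015, -0.594, -0.376]
contact_force: [0.1, 0.0, 0.4]
grip_width: 0.0854
gripper_force: 0.0
```

servo_tool(commands=[[[0, 0, 0], [0, 0, 0]], [[0, 0, 0], [0, 0, 0]], [[0, 0, 0], [0, 0, 0]], [[0, 0, 0], [0, 0, 0]], [[0, 0, 0], [0, 0, 0]], [[0, 0, 0], [0, 0, 0]]], claw=1, squeeze=60)

```text
clock: 15.9
tcp_pos: [0.6041, 0.2565, 0.169]
orientation: [-3.016, -0.592, -0.381]
contact_force: [-5.0, -3.2, 7.8]
grip_width: 0.0575
gripper_force: 61.9
```

```bash
python3 -c "
from h import *
rel((seat(.045,-.06,.021),Rt(.25)))
p=np.array(r.get_obs()['tcp_pos']); print((p-C)@np.stack([s0,ey,n0],1))
im,d,W=cloud('side'); save(cv2.resize(im[200:360,100:300],(800,640))[:600],'g1.png')"
```

```text
[0.002, 0.006, 0.004] [0.002, -0.0, -0.0] rows 1
now [0.6041 0.2565 0.169 ] w 0.0575 t 15.9 j [-0.13  0.47 -0.5   1.84  0.43  0.67 -2.05]
[ 0.0449709  -0.0585032   0.02216394]
```

View pics/g1.png

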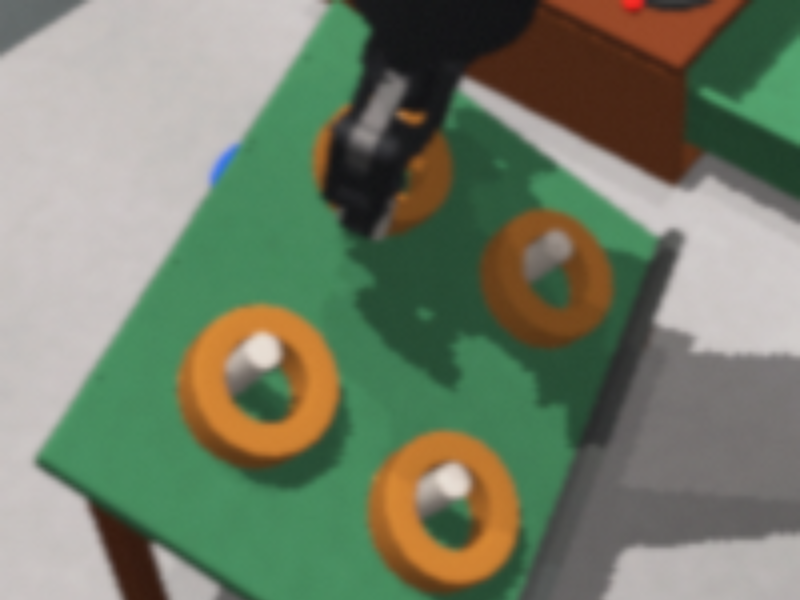

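Gripped at 57 mm, which matches the other readings running about 2 mm low. The side crop shows the fingers round the upper seat at (385,170), with the other three on their pegs. Lifting and carrying it now.

```bash
python3 -c "
from h import *
P=Rt(-.361,lx,ly)
plan((seat(.045,-.06,.09),Rt(.25)),([.55,.08,.30],P),(fl(0,-.126,.2),P),(fl(0,-.126,.024),P))"
```

```text
[-0.096, 0.007, -0.254] [0.002, -0.0, -0.0] rows 2
[-0.228, 0.565, -0.37] [-0.046, -0.334, -0.824] rows 10
[-1.103, -0.168, 0.741] [0.0, 0.0, 0.0] rows 7
[0.249, 0.0, 0.659] [0.0, 0.0, 0.0] rows 4
```

servo_tool(commands=[[[-0.03, 0, -0.08], [0, 0, 0]], [[-0.06, 0.003, -0.16], [0, 0, 0]], [[-0.096, 0.006, -0.254], [0, 0, 0]], [[-0.096, 0.006, -0.254], [0, 0, 0]]])

```text
clock: 16.35
tcp_pos: [0.5683, 0.241, 0.2257]
orientation: [-3.014, -0.592, -0.384]
contact_force: [0.9, 0.2, -3.1]
grip_width: 0.0574
gripper_force: 66.1
```

```bash
python3 -c "
from h import *
P=Rt(-.361,lx,ly)
plan(([.56,.03,.30],P),(fl(0,-.126,.2),P),(fl(0,-.126,.024),P))"
```

```text
[-0.265, 0.77, -0.373] [-0.043, -0.334, -0.825] rows 10
[-0.913, -0.189, 0.67] [0.0, 0.0, 0.0] rows 6
[0.249, 0.0, 0.659] [0.0, 0.0, 0.0] rows 4
```

servo_tool(commands=[[[-0.15, 0.1, -0.3], [0, 0, 0]], [[-0.265, 0.77, -0.373], [-0.043, -0.334, -0.825]], [[-0.265, 0.77, -0.373], [-0.043, -0.334, -0.825]], [[-0.265, 0.77, -0.373], [-0.043, -0.334, -0.825]], [[-0.265, 0.77, -0.373], [-0.043, -0.334, -0.825]], [[-0.265, 0.77, -0.373], [-0.043, -0.334, -0.825]], [[-0.265, 0.77, -0.373], [-0.043, -0.334, -0.825]], [[-0.265, 0.77, -0.373], [-0.043, -0.334, -0.825]], [[-0.265, 0.77, -0.373], [-0.043, -0.334, -0.825]], [[-0.265, 0.77, -0.373], [-0.043, -0.334, -0.825]], [[-0.265, 0.77, -0.373], [-0.043, -0.334, -0.825]], [[-0.265, 0.77, -0.373], [-0.043, -0.334, -0.825]], [[-0.265, 0.77, -0.373], [-0.043, -0.334, -0.825]]])

```text
clock: 17.65
tcp_pos: [0.5607, 0.0299, 0.2967]
orientation: [1.921, 2.114, -0.353]
contact_force: [-0.5, 0.6, -3.6]
grip_width: 0.0579
gripper_force: 66.8
```

servo_tool(commands=[[[-0.913, -0.189, 0.67], [0, 0, 0]], [[-0.913, -0.189, 0.67], [0, 0, 0]], [[-0.913, -0.189, 0.67], [0, 0, 0]], [[-0.913, -0.189, 0.67], [0, 0, 0]], [[-0.913, -0.189, 0.67], [0, 0, 0]], [[-0.913, -0.189, 0.67], [0, 0, 0]], [[-0.913, -0.189, 0.67], [0, 0, 0]], [[-0.913, -0.189, 0.67], [0, 0, 0]], [[-0.913, -0.189, 0.67], [0, 0, 0]]])

```text
clock: 18.55
tcp_pos: [0.5403, -0.245, 0.2217]
orientation: [1.918, 2.115, -0.351]
contact_force: [-0.1, 1.1, -3.5]
grip_width: 0.058
gripper_force: 66.8
```

```bash
python3 -c "
from h import *
P=Rt(-.361,lx,ly)
rel((fl(0,-.126,.024),P))
im,d,W=cloud('top')
hsv=cv2.cvtColor(im,cv2.COLOR_RGB2HSV)
g=(hsv[...,0]>45)&(hsv[...,0]<90)&(hsv[...,1]>90)&(W[...,1]<.12)&(W[...,1]>-.35)&(W[...,2]<.05)&(W[...,2]>.005)
l=(W[g]-F)@np.stack([lx,ly],1); print('floor',np.percentile(l,[1,99],axis=0),np.median(W[g][:,2]))"
```

```text
[0.241, -0.004, 0.652] [-0.001, -0.001, 0.001] rows 4
now [ 0.5403 -0.245   0.2217] w 0.058 t 18.6 j [ 0.56  0.37 -0.53  1.88  0.66  0.98 -0.22]
floor [[-0.07475894 -0.14041014]
 [ 0.07661504  0.16761916]] 0.023944781886294342
```

servo_tool(commands=[[[0.07, -0.004, 0.2], [0, 0, 0]], [[0.14, -0.004, 0.38], [0, 0, 0]], [[0.19, -0.004, 0.52], [0, 0, 0]], [[0.22, -0.004, 0.6], [0, 0, 0]], [[0.241, -0.004, 0.648], [0, 0, 0]], [[0.241, -0.004, 0.648], [0, 0, 0]], [[0.241, -0.004, 0.648], [0, 0, 0]]])

```text
clock: 19.3
tcp_pos: [0.5396, -0.2462, 0.0496]
orientation: [1.917, 2.115, -0.351]
contact_force: [-0.5, -0.4, -3.3]
grip_width: 0.0579
gripper_force: 66.8
```

servo_tool(commands=[[[0, 0, 0], [0, 0, 0]], [[0, 0, 0], [0, 0, 0]], [[0, 0, 0], [0, 0, 0]], [[0, 0, 0], [0, 0, 0]], [[0, 0, 0], [0, 0, 0]], [[-0.08, 0, -0.2], [0, 0, 0]], [[-0.15, 0, -0.4], [0, 0, 0]], [[-0.22, 0, -0.6], [0, 0, 0]], [[-0.26, 0, -0.7], [0, 0, 0]], [[-0.26, 0, -0.7], [0, 0, 0]]], claw=0)

```text
clock: 20.3
tcp_pos: [0.5418, -0.2464, 0.2416]
orientation: [1.915, 2.107, -0.346]
contact_force: [1.8, -0.8, -1.1]
grip_width: 0.0854
gripper_force: 0.0
```

```bash
python3 -c "
from h import *
seats()
plan(([.55,.05,.31],Rt(.25)),(seat(-.045,-.06,.09),Rt(.25)),(seat(-.045,-.06,.021),Rt(.25)))"
```

```text
top [0.754 0.022 0.095] rack [ 0.032 -0.345 -0.06 ] top -0.047 floor [0.229 0.114] zmax 0.099 543
top [ 0.709 -0.221  0.095] rack [-0.058 -0.524  0.083] top 0.054 floor [ 0.174 -0.097] zmax 0.099 2255
top [ 0.643 -0.077  0.095] rack [-0.074 -0.385  0.015] top 0.034 floor [0.119 0.029] zmax 0.099 179
top [0.565 0.366 0.165] rack [0.041 0.059 0.01 ] top 0.02 floor [0.084 0.482] zmax 0.18 368
top [0.543 0.228 0.114] rack [-0.044 -0.06   0.012] top 0.02 floor [0.05  0.346] zmax 0.129 325
top [0.497 0.338 0.114] rack [-0.049  0.06   0.01 ] top 0.02 floor [0.014 0.46 ] zmax 0.129 340
side [ 0.686 -0.017  0.085] rack [-0.035 -0.422 -0.044] top 0.041 floor [0.185 0.003] zmax 0.097 6256
side [ 0.536 -0.241  0.037] rack [-0.236 -0.508  0.057] top 0.072 floor [-0.002 -0.134] zmax 0.042 339
side [0.538 0.235 0.112] rack [-0.046 -0.059  0.012] top 0.019 floor [0.047 0.348] zmax 0.128 642
side [0.56  0.372 0.164] rack [0.044 0.061 0.01 ] top 0.019 floor [0.085 0.484] zmax 0.179 918
side [0.493 0.345 0.113] rack [-0.046  0.062  0.01 ] top 0.019 floor [0.013 0.463] zmax 0.128 879
side [0.571 0.436 0.082] rack [ 0.027  0.118 -0.071] top -0.033 floor [0.098 0.548] zmax 0.134 301
[0.994, 0.157, -0.692] [0.045, 0.335, 0.824] rows 10
[-0.075, -0.677, 0.547] [0.0, 0.0, 0.0] rows 5
[0.098, -0.0, 0.258] [0.0, 0.0, 0.0] rows 2
```

servo_tool(commands=[[[0.994, 0.157, -0.692], [0.045, 0.335, 0.824]], [[0.994, 0.157, -0.692], [0.045, 0.335, 0.824]], [[0.994, 0.157, -0.692], [0.045, 0.335, 0.824]], [[0.994, 0.157, -0.692], [0.045, 0.335, 0.824]], [[0.994, 0.157, -0.692], [0.045, 0.335, 0.824]], [[0.994, 0.157, -0.692], [0.045, 0.335, 0.824]], [[0.994, 0.157, -0.692], [0.045, 0.335, 0.824]], [[0.994, 0.157, -0.692], [0.045, 0.335, 0.824]], [[0.994, 0.157, -0.692], [0.045, 0.335, 0.824]], [[0.994, 0.157, -0.692], [0.045, 0.335, 0.824]], [[0.994, 0.157, -0.692], [0.045, 0.335, 0.824]], [[0.994, 0.157, -0.692], [0.045, 0.335, 0.824]]])

```text
clock: 21.6
tcp_pos: [0.5496, 0.0501, 0.3088]
orientation: [-3.011, -0.597, -0.374]
contact_force: [-0.1, 0.2, 0.3]
grip_width: 0.0859
gripper_force: 0.0
```

servo_tool(commands=[[[-0.075, -0.677, 0.547], [0, 0, 0]], [[-0.075, -0.677, 0.547], [0, 0, 0]], [[-0.075, -0.677, 0.547], [0, 0, 0]], [[-0.075, -0.677, 0.547], [0, 0, 0]], [[-0.075, -0.677, 0.547], [0, 0, 0]], [[-0.075, -0.677, 0.547], [0, 0, 0]], [[-0.075, -0.677, 0.547], [0, 0, 0]]])

```text
clock: 22.3
tcp_pos: [0.5002, 0.2129, 0.1725]
orientation: [-3.011, -0.596, -0.376]
contact_force: [0.7, -0.8, 0.5]
grip_width: 0.0857
gripper_force: 0.0
```

```bash
python3 -c "
from h import *
rel((seat(-.045,-.06,.021),Rt(.25)))"
```

```text
[0.099, 0.003, 0.256] [-0.001, 0.001, 0.002] rows 2
now [0.5002 0.2129 0.1725] w 0.0857 t 22.3 j [-0.04  0.31 -0.58  2.09  0.39  0.58 -2.06]
```

servo_tool(commands=[[[0.04, 0.003, 0.1], [0, 0, 0]], [[0.07, 0.003, 0.18], [0, 0, 0]], [[0.099, 0.003, 0.256], [0, 0, 0]], [[0.099, 0.003, 0.256], [0, 0, 0]], [[0.099, 0.003, 0.256], [0, 0, 0]]])

```text
clock: 22.8
tcp_pos: [0.5376, 0.2261, 0.1173]
orientation: [-3.012, -0.591, -0.378]
contact_force: [-0.3, 0.7, 0.5]
grip_width: 0.0854
gripper_force: 0.0
```

servo_tool(commands=[[[0, 0, 0], [0, 0, 0]], [[0, 0, 0], [0, 0, 0]], [[0, 0, 0], [0, 0, 0]], [[0, 0, 0], [0, 0, 0]], [[0, 0, 0], [0, 0, 0]], [[0, 0, 0], [0, 0, 0]]], claw=1)

```text
clock: 23.4
tcp_pos: [0.5371, 0.2266, 0.1186]
orientation: [-3.012, -0.592, -0.38]
contact_force: [-6.5, -4.3, 13.9]
grip_width: 0.0577
gripper_force: 60.4
```

servo_tool(commands=[[[-0.03, 0, -0.08], [0, 0, 0]], [[-0.06, 0, -0.16], [0, 0, 0]], [[-0.096, 0, -0.254], [0, 0, 0]], [[-0.096, 0, -0.254], [0, 0, 0]]])

```text
clock: 23.8
tcp_pos: [0.5003, 0.212, 0.1744]
orientation: [-3.011, -0.594, -0.381]
contact_force: [-0.1, 1.3, -2.2]
grip_width: 0.0575
gripper_force: 65.7
```

```bash
python3 -c "
from h import *
P=Rt(-.361,lx,ly);rel()
plan(([.54,.06,.30],P),(fl(0,-.042,.2),P),(fl(0,-.042,.024),P))"
```

```text
now [0.5003 0.212  0.1744] w 0.0575 t 23.8 j [-0.03  0.3  -0.59  2.09  0.39  0.58 -2.06]
[0.044, 0.623, -0.507] [-0.045, -0.335, -0.823] rows 10
[-0.718, -0.121, 0.596] [0.0, 0.0, 0.0] rows 5
[0.249, 0.0, 0.659] [0.0, 0.0, 0.0] rows 4
```

servo_tool(commands=[[[-0.05, 0.05, -0.3], [0, 0, 0]], [[0.044, 0.3, -0.507], [0, 0, 0]], [[0.044, 0.623, -0.507], [-0.045, -0.335, -0.823]], [[0.044, 0.623, -0.507], [-0.045, -0.335, -0.823]], [[0.044, 0.623, -0.507], [-0.045, -0.335, -0.823]], [[0.044, 0.623, -0.507], [-0.045, -0.335, -0.823]], [[0.044, 0.623, -0.507], [-0.045, -0.335, -0.823]], [[0.044, 0.623, -0.507], [-0.045, -0.335, -0.823]], [[0.044, 0.623, -0.507], [-0.045, -0.335, -0.823]], [[0.044, 0.623, -0.507], [-0.045, -0.335, -0.823]], [[0.044, 0.623, -0.507], [-0.045, -0.335, -0.823]], [[0.044, 0.623, -0.507], [-0.045, -0.335, -0.823]], [[0.044, 0.623, -0.507], [-0.045, -0.335, -0.823]], [[0.044, 0.623, -0.507], [-0.045, -0.335, -0.823]]])

```text
clock: 25.2
tcp_pos: [0.5411, 0.0601, 0.2969]
orientation: [1.923, 2.112, -0.353]
contact_force: [-0.4, -0.0, -2.3]
grip_width: 0.0575
gripper_force: 66.7
```

servo_tool(commands=[[[-0.718, -0.121, 0.596], [0, 0, 0]], [[-0.718, -0.121, 0.596], [0, 0, 0]], [[-0.718, -0.121, 0.596], [0, 0, 0]], [[-0.718, -0.121, 0.596], [0, 0, 0]], [[-0.718, -0.121, 0.596], [0, 0, 0]], [[-0.718, -0.121, 0.596], [0, 0, 0]], [[-0.718, -0.121, 0.596], [0, 0, 0]]])

```text
clock: 25.9
tcp_pos: [0.5311, -0.1635, 0.2212]
orientation: [1.925, 2.11, -0.353]
contact_force: [0.5, 1.1, -3.2]
grip_width: 0.0574
gripper_force: 66.7
```

```bash
python3 -c "
from h import *
P=Rt(-.361,lx,ly)
rel((fl(0,-.042,.024),P));seats()"
```

```text
[0.248, 0.002, 0.647] [-0.003, -0.001, -0.002] rows 4
now [ 0.5311 -0.1635  0.2212] w 0.0574 t 25.9 j [ 0.48  0.35 -0.6   1.93  0.66  1.03 -0.38]
top [0.761 0.022 0.095] rack [ 0.043 -0.345 -0.068] top -0.057 floor [0.243 0.116] zmax 0.099 497
top [ 0.709 -0.221  0.095] rack [-0.074 -0.524  0.004] top 0.055 floor [ 0.176 -0.097] zmax 0.099 2276
top [0.702 0.018 0.095] rack [ 0.004 -0.316 -0.041] top -0.032 floor [0.189 0.123] zmax 0.099 61
top [ 0.641 -0.075  0.095] rack [-0.074 -0.383  0.014] top 0.033 floor [0.118 0.03 ] zmax 0.099 235
top [0.565 0.367 0.165] rack [0.042 0.06  0.01 ] top 0.02 floor [0.084 0.482] zmax 0.18 372
top [ 0.54  -0.232  0.099] rack [-0.137 -0.467  0.174] top 0.202 floor [-0.   -0.09] zmax 0.346 239
top [0.498 0.338 0.114] rack [-0.05   0.058  0.01 ] top 0.02 floor [0.014 0.46 ] zmax 0.129 338
side [ 0.676 -0.024  0.092] rack [-0.035 -0.421  0.031] top 0.054 floor [0.13  0.004] zmax 0.206 6668
side [ 0.536 -0.241  0.037] rack [-0.236 -0.509  0.058] top 0.072 floor [-0.001 -0.134] zmax 0.042 340
side [0.56  0.372 0.164] rack [0.044 0.061 0.01 ] top 0.019 floor [0.084 0.483] zmax 0.179 913
side [0.493 0.345 0.113] rack [-0.046  0.061  0.01 ] top 0.019 floor [0.013 0.463] zmax 0.128 877
side [0.571 0.436 0.083] rack [ 0.027  0.118 -0.072] top -0.032 floor [0.099 0.548] zmax 0.135 302
```

servo_tool(commands=[[[0.07, 0.002, 0.2], [0, 0, 0]], [[0.14, 0.002, 0.38], [0, 0, 0]], [[0.19, 0.002, 0.52], [0, 0, 0]], [[0.22, 0.002, 0.6], [0, 0, 0]], [[0.245, 0.002, 0.645], [0, 0, 0]], [[0.245, 0.002, 0.645], [0, 0, 0]], [[0.245, 0.002, 0.645], [0, 0, 0]]])

```text
clock: 26.7
tcp_pos: [0.5327, -0.1601, 0.0493]
orientation: [1.918, 2.115, -0.35]
contact_force: [0.1, -0.4, -2.7]
grip_width: 0.0571
gripper_force: 68.5
```

servo_tool(commands=[[[0, 0, 0], [0, 0, 0]], [[0, 0, 0], [0, 0, 0]], [[0, 0, 0], [0, 0, 0]], [[0, 0, 0], [0, 0, 0]], [[0, 0, 0], [0, 0, 0]], [[-0.08, 0, -0.2], [0, 0, 0]], [[-0.15, 0, -0.4], [0, 0, 0]], [[-0.22, 0, -0.6], [0, 0, 0]], [[-0.26, 0, -0.7], [0, 0, 0]], [[-0.26, 0, -0.7], [0, 0, 0]]], claw=0)

```text
clock: 27.7
tcp_pos: [0.535, -0.1607, 0.2415]
orientation: [1.917, 2.106, -0.345]
contact_force: [0.2, -0.9, -0.1]
grip_width: 0.0851
gripper_force: 0.0
```

```bash
python3 -c "
from h import *
rel()
seats()
plan(([.5,.13,.31],Rt(.25)),(seat(.045,.06,.09),Rt(.25)),(seat(.045,.06,.021),Rt(.25)))"
```

```text
now [ 0.535  -0.1607  0.2415] w 0.0851 t 27.7 j [ 0.49  0.33 -0.62  1.91  0.64  1.06 -0.35]
top [0.762 0.021 0.095] rack [ 0.045 -0.347 -0.069] top -0.057 floor [0.243 0.115] zmax 0.099 459
top [ 0.712 -0.223  0.095] rack [-0.071 -0.531  0.004] top 0.056 floor [ 0.176 -0.1  ] zmax 0.099 2208
top [0.703 0.017 0.095] rack [ 0.003 -0.319 -0.039] top -0.032 floor [0.19  0.118] zmax 0.099 65
top [ 0.642 -0.077  0.095] rack [-0.072 -0.384  0.013] top 0.032 floor [0.118 0.03 ] zmax 0.098 214
top [0.565 0.366 0.165] rack [0.039 0.06  0.01 ] top 0.02 floor [0.084 0.481] zmax 0.181 373
top [ 0.54  -0.246  0.057] rack [-0.131 -0.467  0.178] top 0.076 floor [ 0.001 -0.089] zmax 0.048 194
top [0.497 0.338 0.114] rack [-0.051  0.061  0.01 ] top 0.02 floor [0.014 0.462] zmax 0.129 339
side [ 0.686 -0.016  0.084] rack [-0.036 -0.421 -0.042] top 0.041 floor [0.185 0.004] zmax 0.097 6237
side [ 0.537 -0.24   0.037] rack [-0.235 -0.506  0.054] top 0.072 floor [ 0.002 -0.132] zmax 0.042 341
side [ 0.529 -0.155  0.037] rack [-0.215 -0.415  0.041] top 0.057 floor [-0.001 -0.038] zmax 0.043 367
side [0.56  0.372 0.164] rack [0.044 0.061 0.011] top 0.019 floor [0.085 0.484] zmax 0.179 920
side [0.493 0.345 0.113] rack [-0.046  0.061  0.01 ] top 0.019 floor [0.013 0.463] zmax 0.128 884
side [0.571 0.436 0.082] rack [ 0.027  0.118 -0.071] top -0.033 floor [0.098 0.548] zmax 0.135 296
[0.991, -0.018, -0.689] [0.045, 0.335, 0.823] rows 10
[0.324, -0.785, 0.435] [0.0, 0.0, 0.0] rows 5
[0.098, 0.0, 0.258] [0.0, 0.0, 0.0] rows 2
```

servo_tool(commands=[[[0.991, -0.018, -0.689], [0.045, 0.335, 0.823]], [[0.991, -0.018, -0.689], [0.045, 0.335, 0.823]], [[0.991, -0.018, -0.689], [0.045, 0.335, 0.823]], [[0.991, -0.018, -0.689], [0.045, 0.335, 0.823]], [[0.991, -0.018, -0.689], [0.045, 0.335, 0.823]], [[0.991, -0.018, -0.689], [0.045, 0.335, 0.823]], [[0.991, -0.018, -0.689], [0.045, 0.335, 0.823]], [[0.991, -0.018, -0.689], [0.045, 0.335, 0.823]], [[0.991, -0.018, -0.689], [0.045, 0.335, 0.823]], [[0.991, -0.018, -0.689], [0.045, 0.335, 0.823]], [[0.991, -0.018, -0.689], [0.045, 0.335, 0.823]], [[0.991, -0.018, -0.689], [0.045, 0.335, 0.823]]])

```text
clock: 29.0
tcp_pos: [0.4994, 0.1298, 0.3082]
orientation: [-3.012, -0.595, -0.373]
contact_force: [0.6, 0.3, -0.6]
grip_width: 0.0852
gripper_force: 0.0
```

servo_tool(commands=[[[0.324, -0.785, 0.435], [0, 0, 0]], [[0.324, -0.785, 0.435], [0, 0, 0]], [[0.324, -0.785, 0.435], [0, 0, 0]], [[0.324, -0.785, 0.435], [0, 0, 0]], [[0.324, -0.785, 0.435], [0, 0, 0]], [[0.324, -0.785, 0.435], [0, 0, 0]], [[0.324, -0.785, 0.435], [0, 0, 0]], [[0.324, -0.785, 0.435], [0, 0, 0]]])

```text
clock: 29.8
tcp_pos: [0.5233, 0.3505, 0.224]
orientation: [-3.013, -0.592, -0.376]
contact_force: [-0.3, -0.2, 0.1]
grip_width: 0.0855
gripper_force: 0.0
```

```bash
python3 -c "
from h import *
rel((seat(.045,.06,.021),Rt(.25)))"
```

```text
[0.1, -0.003, 0.256] [-0.0, 0.001, 0.0] rows 2
now [0.5233 0.3505 0.224 ] w 0.0855 t 29.8 j [-0.19  0.4  -0.68  1.84  0.49  0.8  -2.3 ]
```

servo_tool(commands=[[[0.04, -0.003, 0.1], [0, 0, 0]], [[0.07, -0.003, 0.18], [0, 0, 0]], [[0.1, -0.003, 0.256], [0, 0, 0]], [[0.1, -0.003, 0.256], [0, 0, 0]], [[0.1, -0.003, 0.256], [0, 0, 0]]])

```text
clock: 30.3
tcp_pos: [0.56, 0.3663, 0.1689]
orientation: [-3.013, -0.591, -0.377]
contact_force: [-1.0, -0.9, 1.6]
grip_width: 0.0858
gripper_force: 0.0
```

servo_tool(commands=[[[0, 0, 0], [0, 0, 0]], [[0, 0, 0], [0, 0, 0]], [[0, 0, 0], [0, 0, 0]], [[0, 0, 0], [0, 0, 0]], [[0, 0, 0], [0, 0, 0]], [[0, 0, 0], [0, 0, 0]]], claw=1)

```text
clock: 30.9
tcp_pos: [0.5596, 0.3672, 0.1707]
orientation: [-3.012, -0.593, -0.38]
contact_force: [-4.7, -4.9, 11.6]
grip_width: 0.0574
gripper_force: 61.1
```

servo_tool(commands=[[[-0.03, 0, -0.08], [0, 0, 0]], [[-0.06, 0, -0.16], [0, 0, 0]], [[-0.096, 0, -0.254], [0, 0, 0]], [[-0.096, 0, -0.254], [0, 0, 0]]])

```text
clock: 31.3
tcp_pos: [0.5228, 0.3536, 0.2272]
orientation: [-3.009, -0.595, -0.382]
contact_force: [1.4, 1.9, -1.6]
grip_width: 0.0573
gripper_force: 65.5
```

```bash
python3 -c "
from h import *
P=Rt(-.361,lx,ly);rel()
plan(([.52,.14,.30],P),(fl(0,.042,.2),P),(fl(0,.042,.024),P))"
```

```text
now [0.5228 0.3536 0.2272] w 0.0573 t 31.3 j [-0.19  0.4  -0.68  1.84  0.49  0.8  -2.3 ]
[-0.252, 0.785, -0.367] [-0.045, -0.336, -0.823] rows 10
[-0.709, -0.072, 0.593] [0.0, 0.0, 0.0] rows 5
[0.249, 0.0, 0.659] [0.0, 0.0, 0.0] rows 4
```

servo_tool(commands=[[[-0.1, 0.03, -0.3], [0, 0, 0]], [[-0.15, 0.2, -0.367], [0, 0, 0]], [[-0.252, 0.785, -0.367], [-0.045, -0.336, -0.823]], [[-0.252, 0.785, -0.367], [-0.045, -0.336, -0.823]], [[-0.252, 0.785, -0.367], [-0.045, -0.336, -0.823]], [[-0.252, 0.785, -0.367], [-0.045, -0.336, -0.823]], [[-0.252, 0.785, -0.367], [-0.045, -0.336, -0.823]], [[-0.252, 0.785, -0.367], [-0.045, -0.336, -0.823]], [[-0.252, 0.785, -0.367], [-0.045, -0.336, -0.823]], [[-0.252, 0.785, -0.367], [-0.045, -0.336, -0.823]], [[-0.252, 0.785, -0.367], [-0.045, -0.336, -0.823]], [[-0.252, 0.785, -0.367], [-0.045, -0.336, -0.823]], [[-0.252, 0.785, -0.367], [-0.045, -0.336, -0.823]], [[-0.252, 0.785, -0.367], [-0.045, -0.336, -0.823]]])

```text
clock: 32.7
tcp_pos: [0.5208, 0.1393, 0.2966]
orientation: [1.923, 2.112, -0.355]
contact_force: [0.2, -0.3, -2.0]
grip_width: 0.0572
gripper_force: 66.2
```

servo_tool(commands=[[[-0.709, -0.072, 0.593], [0, 0, 0]], [[-0.709, -0.072, 0.593], [0, 0, 0]], [[-0.709, -0.072, 0.593], [0, 0, 0]], [[-0.709, -0.072, 0.593], [0, 0, 0]], [[-0.709, -0.072, 0.593], [0, 0, 0]], [[-0.709, -0.072, 0.593], [0, 0, 0]], [[-0.709, -0.072, 0.593], [0, 0, 0]]])

```text
clock: 33.4
tcp_pos: [0.523, -0.0808, 0.2212]
orientation: [1.925, 2.109, -0.355]
contact_force: [0.0, -0.2, -3.0]
grip_width: 0.0572
gripper_force: 66.2
```

```bash
python3 -c "
from h import *
P=Rt(-.361,lx,ly)
rel((fl(0,.042,.024),P));seats()"
```

```text
[0.252, 0.003, 0.645] [-0.003, 0.0, -0.002] rows 4
now [ 0.523  -0.0808  0.2212] w 0.0572 t 33.4 j [ 0.43  0.36 -0.74  1.95  0.67  1.11 -0.55]
top [0.763 0.02  0.095] rack [ 0.043 -0.348 -0.069] top -0.059 floor [0.245 0.112] zmax 0.099 439
top [ 0.709 -0.221  0.095] rack [-0.075 -0.523  0.005] top 0.055 floor [ 0.176 -0.1  ] zmax 0.099 2280
top [0.706 0.015 0.095] rack [ 0.005 -0.322 -0.04 ] top -0.033 floor [0.19  0.118] zmax 0.099 69
top [ 0.642 -0.078  0.095] rack [-0.076 -0.386  0.017] top 0.034 floor [0.116 0.026] zmax 0.099 218
top [ 0.539 -0.244  0.041] rack [-0.233 -0.498  0.059] top 0.074 floor [ 0.    -0.124] zmax 0.046 243
top [ 0.529 -0.135  0.12 ] rack [-0.12  -0.383  0.16 ] top 0.189 floor [ 0.    -0.008] zmax 0.219 361
top [0.497 0.338 0.114] rack [-0.05   0.061  0.01 ] top 0.02 floor [0.014 0.461] zmax 0.129 343
side [ 0.674 -0.002  0.094] rack [-0.048 -0.422  0.028] top 0.05 floor [0.131 0.004] zmax 0.212 6291
side [ 0.537 -0.241  0.037] rack [-0.235 -0.509  0.057] top 0.072 floor [-0.001 -0.135] zmax 0.042 339
side [ 0.529 -0.155  0.037] rack [-0.214 -0.414  0.038] top 0.057 floor [ 0.003 -0.038] zmax 0.043 370
side [0.493 0.345 0.113] rack [-0.045  0.061  0.011] top 0.019 floor [0.013 0.463] zmax 0.128 878
side [0.571 0.436 0.083] rack [ 0.027  0.118 -0.071] top -0.033 floor [0.098 0.548] zmax 0.136 304
```

servo_tool(commands=[[[0.07, 0.003, 0.2], [0, 0, 0]], [[0.14, 0.003, 0.38], [0, 0, 0]], [[0.19, 0.003, 0.52], [0, 0, 0]], [[0.23, 0.003, 0.6], [0, 0, 0]], [[0.252, 0.003, 0.643], [0, 0, 0]], [[0.252, 0.003, 0.643], [0, 0, 0]], [[0.252, 0.003, 0.643], [0, 0, 0]]])

```text
clock: 34.2
tcp_pos: [0.5242, -0.0763, 0.0494]
orientation: [1.919, 2.114, -0.352]
contact_force: [0.1, 0.2, -2.0]
grip_width: 0.0574
gripper_force: 69.0
```

servo_tool(commands=[[[0, 0, 0], [0, 0, 0]], [[0, 0, 0], [0, 0, 0]], [[0, 0, 0], [0, 0, 0]], [[0, 0, 0], [0, 0, 0]], [[0, 0, 0], [0, 0, 0]], [[-0.08, 0, -0.2], [0, 0, 0]], [[-0.15, 0, -0.4], [0, 0, 0]], [[-0.22, 0, -0.6], [0, 0, 0]], [[-0.26, 0, -0.7], [0, 0, 0]], [[-0.26, 0, -0.7], [0, 0, 0]]], claw=0)

```text
clock: 35.2
tcp_pos: [0.5265, -0.0757, 0.2408]
orientation: [1.917, 2.107, -0.346]
contact_force: [0.8, 0.5, -0.5]
grip_width: 0.0854
gripper_force: 0.0
```

```bash
python3 -c "
from h import *
rel()
seats()
plan(([.46,.16,.30],Rt(.25)),(seat(-.045,.06,.09),Rt(.25)),(seat(-.045,.06,.021),Rt(.25)))"
```

```text
now [ 0.5265 -0.0757  0.2408] w 0.0854 t 35.2 j [ 0.44  0.34 -0.75  1.93  0.66  1.13 -0.53]
top [0.763 0.022 0.095] rack [ 0.045 -0.343 -0.069] top -0.059 floor [0.245 0.117] zmax 0.098 461
top [ 0.709 -0.222  0.095] rack [-0.074 -0.523  0.004] top 0.055 floor [ 0.176 -0.097] zmax 0.099 2283
top [ 0.642 -0.076  0.096] rack [-0.05  -0.379  0.091] top 0.031 floor [0.114 0.03 ] zmax 0.099 193
top [ 0.54  -0.244  0.041] rack [-0.233 -0.498  0.062] top 0.074 floor [ 0.001 -0.124] zmax 0.046 242
top [ 0.532 -0.16   0.042] rack [-0.212 -0.417  0.047] top 0.059 floor [ 0.002 -0.04 ] zmax 0.046 229
top [0.497 0.338 0.114] rack [-0.05   0.058  0.01 ] top 0.02 floor [0.014 0.459] zmax 0.128 342
side [ 0.686 -0.008  0.084] rack [-0.035 -0.422  0.008] top 0.034 floor [0.168 0.005] zmax 0.096 6060
side [ 0.537 -0.241  0.037] rack [-0.235 -0.505  0.056] top 0.072 floor [ 0.    -0.132] zmax 0.043 338
side [ 0.53  -0.155  0.037] rack [-0.214 -0.415  0.041] top 0.057 floor [ 0.    -0.037] zmax 0.042 368
side [ 0.521 -0.072  0.037] rack [-0.196 -0.335  0.029] top 0.044 floor [-0.001  0.046] zmax 0.043 406
side [0.493 0.345 0.113] rack [-0.045  0.061  0.011] top 0.019 floor [0.014 0.463] zmax 0.128 876
side [0.571 0.436 0.083] rack [ 0.026  0.118 -0.071] top -0.033 floor [0.099 0.548] zmax 0.136 298
[0.813, -0.165, -0.582] [0.045, 0.336, 0.823] rows 10
[0.096, -0.613, 0.549] [0.0, 0.0, 0.0] rows 5
[0.098, 0.0, 0.258] [0.0, 0.0, 0.0] rows 2
```

servo_tool(commands=[[[0.813, -0.165, -0.582], [0.045, 0.336, 0.823]], [[0.813, -0.165, -0.582], [0.045, 0.336, 0.823]], [[0.813, -0.165, -0.582], [0.045, 0.336, 0.823]], [[0.813, -0.165, -0.582], [0.045, 0.336, 0.823]], [[0.813, -0.165, -0.582], [0.045, 0.336, 0.823]], [[0.813, -0.165, -0.582], [0.045, 0.336, 0.823]], [[0.813, -0.165, -0.582], [0.045, 0.336, 0.823]], [[0.813, -0.165, -0.582], [0.045, 0.336, 0.823]], [[0.813, -0.165, -0.582], [0.045, 0.336, 0.823]], [[0.813, -0.165, -0.582], [0.045, 0.336, 0.823]], [[0.813, -0.165, -0.582], [0.045, 0.336, 0.823]], [[0.813, -0.165, -0.582], [0.045, 0.336, 0.823]]])

```text
clock: 36.5
tcp_pos: [0.4595, 0.1599, 0.2986]
orientation: [-3.012, -0.595, -0.373]
contact_force: [0.2, -0.1, 0.7]
grip_width: 0.0853
gripper_force: 0.0
```

servo_tool(commands=[[[0.096, -0.613, 0.549], [0, 0, 0]], [[0.096, -0.613, 0.549], [0, 0, 0]], [[0.096, -0.613, 0.549], [0, 0, 0]], [[0.096, -0.613, 0.549], [0, 0, 0]], [[0.096, -0.613, 0.549], [0, 0, 0]], [[0.096, -0.613, 0.549], [0, 0, 0]], [[0.096, -0.613, 0.549], [0, 0, 0]]])

```text
clock: 37.2
tcp_pos: [0.455, 0.3231, 0.1728]
orientation: [-3.012, -0.593, -0.376]
contact_force: [0.3, -0.3, 0.4]
grip_width: 0.0857
gripper_force: 0.0
```

```bash
python3 -c "
from h import *
rel((seat(-.045,.06,.021),Rt(.25)))
seats()" | grep -v 'top \[ *0.7'
```

```text
[0.099, -0.001, 0.258] [-0.001, 0.001, 0.0] rows 2
now [0.455  0.3231 0.1728] w 0.0857 t 37.2 j [-0.15  0.37 -0.75  2.05  0.6   0.67 -2.47]
top [ 0.646 -0.076  0.095] rack [-0.072 -0.384  0.014] top 0.033 floor [0.118 0.03 ] zmax 0.099 188
top [ 0.616 -0.16   0.095] rack [-0.118 -0.446  0.046] top 0.05 floor [ 0.084 -0.045] zmax 0.1 61
top [ 0.54  -0.244  0.041] rack [-0.232 -0.498  0.057] top 0.074 floor [ 0.001 -0.124] zmax 0.046 240
top [ 0.532 -0.159  0.042] rack [-0.213 -0.416  0.047] top 0.059 floor [ 0.002 -0.04 ] zmax 0.046 223
top [ 0.524 -0.078  0.042] rack [-0.192 -0.337  0.034] top 0.046 floor [0.001 0.044] zmax 0.046 207
top [0.498 0.338 0.114] rack [-0.049  0.059  0.011] top 0.02 floor [0.014 0.46 ] zmax 0.129 341
side [0.725 0.067 0.079] rack [ 0.028 -0.317 -0.078] top -0.037 floor [0.211 0.127] zmax 0.096 2914
side [ 0.48  -0.02   0.085] rack [-0.105 -0.129  0.197] top 0.368 floor [-0.079  0.235] zmax 0.431 81
side [0.496 0.348 0.116] rack [-0.038  0.083  0.079] top 0.019 floor [-0.007  0.476] zmax 0.128 732
side [0.571 0.436 0.082] rack [ 0.026  0.118 -0.072] top -0.034 floor [0.098 0.548] zmax 0.134 302
```

servo_tool(commands=[[[0.04, 0, 0.1], [0, 0, 0]], [[0.07, 0, 0.18], [0, 0, 0]], [[0.099, 0, 0.256], [0, 0, 0]], [[0.099, 0, 0.256], [0, 0, 0]], [[0.099, 0, 0.256], [0, 0, 0]]])

```text
clock: 37.8
tcp_pos: [0.4919, 0.338, 0.1177]
orientation: [-3.012, -0.591, -0.378]
contact_force: [-0.7, -0.1, -0.1]
grip_width: 0.0857
gripper_force: 0.0
```

servo_tool(commands=[[[0, 0, 0], [0, 0, 0]], [[0, 0, 0], [0, 0, 0]], [[0, 0, 0], [0, 0, 0]], [[0, 0, 0], [0, 0, 0]], [[0, 0, 0], [0, 0, 0]], [[0, 0, 0], [0, 0, 0]]], claw=1)

```text
clock: 38.4
tcp_pos: [0.4914, 0.3387, 0.119]
orientation: [-3.012, -0.593, -0.38]
contact_force: [-6.1, -6.3, 15.6]
grip_width: 0.0574
gripper_force: 60.2
```

servo_tool(commands=[[[-0.03, 0, -0.08], [0, 0, 0]], [[-0.06, 0, -0.16], [0, 0, 0]], [[-0.096, 0, -0.254], [0, 0, 0]], [[-0.096, 0, -0.254], [0, 0, 0]]])

```text
clock: 38.8
tcp_pos: [0.4545, 0.3245, 0.1749]
orientation: [-3.01, -0.595, -0.382]
contact_force: [0.5, 0.3, -2.2]
grip_width: 0.0576
gripper_force: 65.5
```

```bash
python3 -c "
from h import *
P=Rt(-.361,lx,ly);rel()
plan(([.50,.16,.30],P),(fl(0,.125,.2),P),(fl(0,.125,.024),P))"
```

```text
now [0.4545 0.3245 0.1749] w 0.0576 t 38.8 j [-0.15  0.37 -0.76  2.05  0.6   0.67 -2.47]
[0.045, 0.677, -0.506] [-0.045, -0.336, -0.823] rows 10
[-0.48, -0.0, 0.506] [0.0, 0.0, 0.0] rows 4
[0.249, 0.0, 0.659] [0.0, 0.0, 0.0] rows 4
```

servo_tool(commands=[[[-0.05, 0.05, -0.3], [0, 0, 0]], [[0.045, 0.3, -0.506], [0, 0, 0]], [[0.045, 0.677, -0.506], [-0.045, -0.336, -0.823]], [[0.045, 0.677, -0.506], [-0.045, -0.336, -0.823]], [[0.045, 0.677, -0.506], [-0.045, -0.336, -0.823]], [[0.045, 0.677, -0.506], [-0.045, -0.336, -0.823]], [[0.045, 0.677, -0.506], [-0.045, -0.336, -0.823]], [[0.045, 0.677, -0.506], [-0.045, -0.336, -0.823]], [[0.045, 0.677, -0.506], [-0.045, -0.336, -0.823]], [[0.045, 0.677, -0.506], [-0.045, -0.336, -0.823]], [[0.045, 0.677, -0.506], [-0.045, -0.336, -0.823]], [[0.045, 0.677, -0.506], [-0.045, -0.336, -0.823]], [[0.045, 0.677, -0.506], [-0.045, -0.336, -0.823]], [[0.045, 0.677, -0.506], [-0.045, -0.336, -0.823]]])

```text
clock: 40.2
tcp_pos: [0.5009, 0.1597, 0.297]
orientation: [1.923, 2.111, -0.354]
contact_force: [0.3, -1.0, -2.6]
grip_width: 0.057
gripper_force: 66.4
```

servo_tool(commands=[[[-0.48, 0, 0.506], [0, 0, 0]], [[-0.48, 0, 0.506], [0, 0, 0]], [[-0.48, 0, 0.506], [0, 0, 0]], [[-0.48, 0, 0.506], [0, 0, 0]], [[-0.48, 0, 0.506], [0, 0, 0]], [[-0.48, 0, 0.506], [0, 0, 0]]])

```text
clock: 40.8
tcp_pos: [0.5155, 0.0026, 0.2218]
orientation: [1.924, 2.11, -0.354]
contact_force: [-0.0, 0.3, -1.1]
grip_width: 0.0576
gripper_force: 66.4
```

```bash
python3 -c "
from h import *
P=Rt(-.361,lx,ly)
rel((fl(0,.125,.024),P));seats()"| grep -v 'top \[ *0.7'
```

```text
[0.25, 0.0, 0.649] [-0.003, 0.0, -0.002] rows 4
now [0.5155 0.0026 0.2218] w 0.0576 t 40.8 j [ 0.39  0.41 -0.9   1.93  0.7   1.21 -0.74]
top [ 0.643 -0.075  0.095] rack [-0.072 -0.384  0.016] top 0.033 floor [0.119 0.029] zmax 0.099 172
top [ 0.54  -0.244  0.041] rack [-0.231 -0.498  0.062] top 0.074 floor [ 0.001 -0.124] zmax 0.046 239
top [ 0.532 -0.16   0.042] rack [-0.213 -0.417  0.045] top 0.059 floor [ 0.002 -0.04 ] zmax 0.046 229
top [ 0.524 -0.077  0.042] rack [-0.193 -0.336  0.034] top 0.047 floor [0.001 0.044] zmax 0.046 208
top [ 0.515 -0.013  0.216] rack [-0.108 -0.269  0.115] top 0.18 floor [-0.002  0.11 ] zmax 0.222 160
side [ 0.781 -0.262  0.094] rack [-0.024 -0.607 -0.021] top -0.013 floor [ 0.236 -0.168] zmax 0.096 90
side [0.671 0.033 0.094] rack [-0.031 -0.376  0.022] top 0.045 floor [0.131 0.03 ] zmax 0.214 5606
side [ 0.532 -0.229  0.048] rack [-0.172 -0.38   0.138] top 0.074 floor [-0.021 -0.01 ] zmax 0.043 333
side [ 0.53  -0.155  0.037] rack [-0.214 -0.414  0.042] top 0.057 floor [ 0.    -0.038] zmax 0.043 368
side [ 0.521 -0.073  0.038] rack [-0.195 -0.335  0.029] top 0.044 floor [-0.     0.045] zmax 0.043 406
side [0.571 0.436 0.082] rack [ 0.027  0.118 -0.072] top -0.034 floor [0.098 0.548] zmax 0.135 296
```

```bash
python3 -c "
from h import *
P=Rt(-.2,lx,ly)
plan((fl(0,.118,.2),P),(fl(0,.118,.029),P))"
```

```text
[-0.031, -0.004, 0.005] [-0.001, 0.102, -0.0] rows 2
[0.136, 0.0, 0.67] [0.0, 0.0, 0.0] rows 4
```

servo_tool(commands=[[[-0.031, -0.002, 0.005], [0, 0.102, 0]], [[-0.031, -0.002, 0.005], [0, 0.102, 0]], [[-0.031, -0.002, 0.005], [0, 0.102, 0]], [[-0.031, -0.002, 0.005], [0, 0.102, 0]]])

```text
clock: 41.3
tcp_pos: [0.5158, -0.0031, 0.2237]
orientation: [2.008, 2.212, -0.207]
contact_force: [0.8, 0.5, -2.8]
grip_width: 0.0576
gripper_force: 66.4
```

servo_tool(commands=[[[0.04, 0, 0.2], [0, 0, 0]], [[0.077, 0, 0.38], [0, 0, 0]], [[0.11, 0, 0.54], [0, 0, 0]], [[0.122, 0, 0.6], [0, 0, 0]], [[0.129, 0, 0.635], [0, 0, 0]], [[0.136, 0, 0.67], [0, 0, 0]], [[0.136, 0, 0.67], [0, 0, 0]], [[0.136, 0, 0.67], [0, 0, 0]]])

```text
clock: 42.1
tcp_pos: [0.516, -0.0043, 0.0536]
orientation: [2.009, 2.21, -0.205]
contact_force: [-0.5, -1.1, -1.8]
grip_width: 0.0576
gripper_force: 66.4
```

servo_tool(commands=[[[0, 0, 0], [0, 0, 0]], [[0, 0, 0], [0, 0, 0]], [[0, 0, 0], [0, 0, 0]], [[0, 0, 0], [0, 0, 0]], [[0, 0, 0], [0, 0, 0]], [[-0.04, 0, -0.2], [0, 0, 0]], [[-0.08, 0, -0.4], [0, 0, 0]], [[-0.12, 0, -0.6], [0, 0, 0]], [[-0.17, 0, -0.85], [0, 0, 0]], [[-0.17, 0, -0.85], [0, 0, 0]]], claw=0)

```text
clock: 43.1
tcp_pos: [0.5178, -0.0024, 0.2742]
orientation: [2.007, 2.207, -0.2]
contact_force: [0.6, 0.6, 0.5]
grip_width: 0.0857
gripper_force: 0.0
```

```bash
python3 -c "
from h import *
rel()
seats()
h=fl(-.127,0,.06); print('handle',h)
plan(([h[0]-.0,h[1],.26],down(yl)),([h[0],h[1],.087],down(yl)))
im,d,W=cloud('top'); save(cv2.resize(im[150:300,220:420],(800,600)),'d4.png')"| grep -v 'top \[ *0.7'
```

```text
now [ 0.5178 -0.0024  0.2742] w 0.0857 t 43.1 j [ 0.57  0.34 -0.97  1.87  0.51  1.19 -0.51]
top [ 0.651 -0.07   0.095] rack [-0.065 -0.379  0.007] top 0.019 floor [0.125 0.041] zmax 0.099 184
top [ 0.54  -0.244  0.041] rack [-0.233 -0.498  0.061] top 0.074 floor [ 0.001 -0.124] zmax 0.046 242
top [ 0.532 -0.16   0.041] rack [-0.211 -0.416  0.046] top 0.06 floor [ 0.002 -0.04 ] zmax 0.045 231
top [ 0.523 -0.077  0.042] rack [-0.192 -0.336  0.034] top 0.046 floor [0.001 0.045] zmax 0.046 214
side [ 0.755 -0.225  0.12 ] rack [-0.    -0.447  0.086] top 0.2 floor [ 0.158 -0.022] zmax 0.312 75
side [ 0.683 -0.     0.084] rack [-0.036 -0.406  0.049] top 0.04 floor [0.13  0.003] zmax 0.096 5904
side [ 0.537 -0.241  0.037] rack [-0.235 -0.507  0.056] top 0.071 floor [-0.    -0.133] zmax 0.043 341
side [ 0.53  -0.155  0.037] rack [-0.214 -0.415  0.043] top 0.057 floor [-0.    -0.037] zmax 0.042 367
side [ 0.521 -0.073  0.038] rack [-0.195 -0.335  0.029] top 0.044 floor [-0.     0.046] zmax 0.043 408
side [ 0.51  -0.001  0.038] rack [-0.176 -0.254  0.021] top 0.033 floor [-0.002  0.13 ] zmax 0.043 378
side [0.571 0.436 0.083] rack [ 0.027  0.118 -0.071] top -0.033 floor [0.098 0.548] zmax 0.134 296
handle [ 0.40058477 -0.13277328  0.084     ]
[-0.453, -0.514, 0.141] [0.001, 0.129, -0.001] rows 4
[0.0, 0.0, 0.692] [0.0, 0.0, 0.0] rows 4
```

View pics/d4.png

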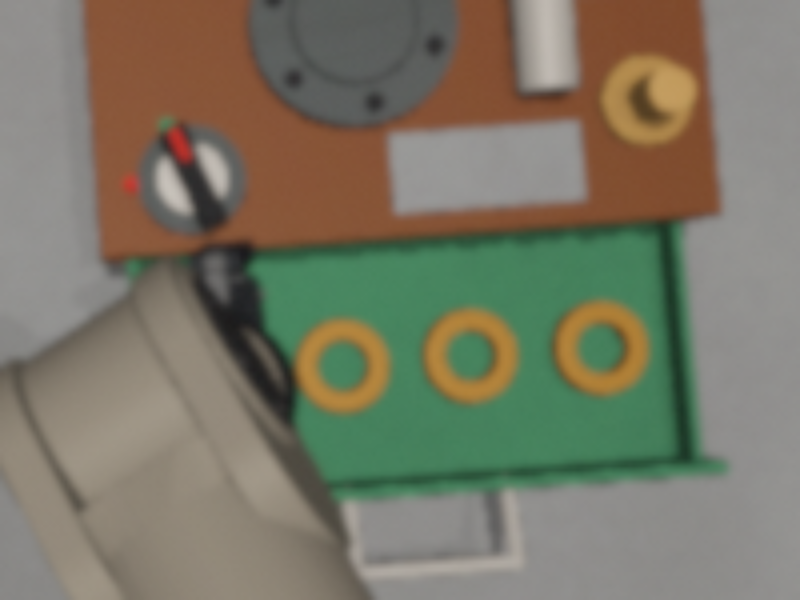

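The top view shows three seats flat at (343,365), (470,355) and (602,347). The fourth is hidden by the arm, but the side camera puts it at y +0.13 with its top at 43 mm, so it is flat too. Next I'll grip the handle and push the drawer home.

servo_tool(commands=[[[-0.453, -0.514, 0.141], [0, 0.129, 0]], [[-0.453, -0.514, 0.141], [0, 0.129, 0]], [[-0.453, -0.514, 0.141], [0, 0.129, 0]], [[-0.453, -0.514, 0.141], [0, 0.129, 0]], [[-0.453, -0.514, 0.141], [0, 0.129, 0]], [[-0.453, -0.514, 0.141], [0, 0.129, 0]], [[-0.453, -0.514, 0.141], [0, 0.129, 0]]], claw=0.6)

```text
clock: 43.95
tcp_pos: [0.3994, -0.1322, 0.2571]
orientation: [-2.108, -2.323, 0.002]
contact_force: [0.2, -1.0, -0.6]
grip_width: 0.0344
gripper_force: 0.0
```

```bash
python3 -c "
from h import *
h=fl(-.127,0,.06)
rel(([h[0],h[1],.087],down(yl)))
im,d,W=cloud('top')
g=(W[...,0]<.425)&(W[...,0]>.36)&(W[...,1]<-.07)&(W[...,1]>-.2)&(W[...,2]>.06)&(W[...,2]<.1)
print(g.sum(),np.median(W[g],0) if g.sum() else '')
seats()"| grep -v 'top \[ *0.7'
```

```text
[-0.005, 0.008, 0.68] [-0.003, -0.002, 0.0] rows 4
now [ 0.3994 -0.1322  0.2571] w 0.0344 t 44.0 j [ 1.16  0.15 -1.04  2.06  0.15  1.01  0.13]
154 [ 0.40276109 -0.10301512  0.08715166]
top [ 0.641 -0.077  0.095] rack [-0.075 -0.381  0.015] top 0.034 floor [0.115 0.029] zmax 0.099 204
top [ 0.54  -0.244  0.041] rack [-0.233 -0.498  0.061] top 0.074 floor [ 0.001 -0.124] zmax 0.046 241
top [ 0.532 -0.16   0.041] rack [-0.211 -0.416  0.047] top 0.059 floor [ 0.002 -0.04 ] zmax 0.046 229
top [ 0.524 -0.077  0.042] rack [-0.193 -0.337  0.032] top 0.047 floor [0.001 0.044] zmax 0.046 208
top [ 0.515 -0.002  0.042] rack [-0.176 -0.264  0.022] top 0.034 floor [-0.     0.119] zmax 0.046 198
side [ 0.686 -0.017  0.085] rack [-0.036 -0.421 -0.042] top 0.041 floor [0.185 0.004] zmax 0.097 6269
side [ 0.537 -0.241  0.037] rack [-0.235 -0.507  0.057] top 0.071 floor [-0.001 -0.133] zmax 0.043 342
side [ 0.53  -0.155  0.037] rack [-0.214 -0.414  0.042] top 0.058 floor [ 0.    -0.037] zmax 0.043 369
side [ 0.521 -0.073  0.038] rack [-0.194 -0.336  0.029] top 0.044 floor [-0.     0.044] zmax 0.042 411
side [ 0.511 -0.001  0.039] rack [-0.173 -0.254  0.023] top 0.033 floor [-0.002  0.131] zmax 0.043 379
side [0.571 0.436 0.082] rack [ 0.027  0.118 -0.071] top -0.033 floor [0.099 0.548] zmax 0.135 304
```

servo_tool(commands=[[[0, 0.008, 0.2], [0, 0, 0]], [[0, 0.008, 0.4], [0, 0, 0]], [[0, 0.008, 0.6], [0, 0, 0]], [[0, 0.008, 0.675], [0, 0, 0]], [[0, 0.008, 0.675], [0, 0, 0]], [[0, 0.008, 0.675], [0, 0, 0]]])

```text
clock: 44.7
tcp_pos: [0.4014, -0.1319, 0.0894]
orientation: [-2.108, -2.324, 0.002]
contact_force: [-0.5, 0.4, 0.3]
grip_width: 0.0343
gripper_force: 0.0
```

servo_tool(commands=[[[0, 0, 0], [0, 0, 0]], [[0, 0, 0], [0, 0, 0]], [[0, 0, 0], [0, 0, 0]], [[0, 0, 0], [0, 0, 0]], [[0, 0, 0], [0, 0, 0]], [[0, 0, 0], [0, 0, 0]]], claw=1, squeeze=40)

```text
clock: 45.3
tcp_pos: [0.4019, -0.1331, 0.0905]
orientation: [-2.114, -2.324, 0.001]
contact_force: [-0.0, 1.1, 8.0]
grip_width: 0.0082
gripper_force: 39.3
```

```bash
python3 -c "
from h import *
rel(([.5546,-.1177,.087],down(yl)))"
```

```text
[0.004, 0.614, 0.013] [-0.0, 0.0, -0.001] rows 4
now [ 0.4019 -0.1331  0.0905] w 0.0082 t 45.3 j [ 0.9   0.45 -0.85  2.22  0.55  0.69 -0.25]
```

Push smoothly, easing in and out so the seats don't slide.

servo_tool(commands=[[[0, 0.01, 0], [0, 0, 0]], [[0, 0.03, 0], [0, 0, 0]], [[0, 0.06, 0], [0, 0, 0]], [[0, 0.095, 0], [0, 0, 0]], [[0, 0.13, 0], [0, 0, 0]], [[0, 0.165, 0], [0, 0, 0]], [[0, 0.2, 0], [0, 0, 0]], [[0, 0.235, 0], [0, 0, 0]], [[0, 0.27, 0], [0, 0, 0]], [[0, 0.305, 0], [0, 0, 0]], [[0, 0.34, 0], [0, 0, 0]], [[0, 0.375, 0], [0, 0, 0]], [[0, 0.41, 0], [0, 0, 0]], [[0, 0.445, 0], [0, 0, 0]], [[0, 0.48, 0], [0, 0, 0]], [[0, 0.515, 0], [0, 0, 0]], [[0, 0.545, 0], [0, 0, 0]], [[0, 0.57, 0], [0, 0, 0]], [[0, 0.585, 0], [0, 0, 0]], [[0, 0.595, 0], [0, 0, 0]]])

```text
clock: 47.3
tcp_pos: [0.5497, -0.1186, 0.0905]
orientation: [-2.113, -2.323, 0.001]
contact_force: [-2.5, 1.3, 10.5]
grip_width: 0.0082
gripper_force: 39.6
```

servo_tool(commands=[[[0, 0.008, 0], [0, 0, 0]], [[0, 0.014, 0], [0, 0, 0]], [[0, 0.02, 0], [0, 0, 0]], [[0, 0.026, 0], [0, 0, 0]], [[0, 0.032, 0], [0, 0, 0]], [[0, 0.032, 0], [0, 0, 0]]])

```text
clock: 47.9
tcp_pos: [0.5549, -0.1181, 0.0904]
orientation: [-2.111, -2.321, 0.009]
contact_force: [-11.9, 1.3, 20.5]
grip_width: 0.0084
gripper_force: 40.6
```

```bash
python3 -c "
from h import *
rel(([.5546,-.1177,.087],down(yl)))"
```

```text
[0.002, -0.001, 0.014] [-0.004, 0.0, -0.001] rows 1
now [ 0.5549 -0.1181  0.0904] w 0.0084 t 47.9 j [ 0.69  0.64 -0.79  1.9   0.59  0.86 -0.31]
```

servo_tool(commands=[[[0, 0, 0], [0, 0, 0]], [[0, 0, 0], [0, 0, 0]], [[0, 0, 0], [0, 0, 0]], [[0, 0, 0], [0, 0, 0]], [[0, 0, -0.2], [0, 0, 0]], [[0, 0, -0.4], [0, 0, 0]], [[0, 0, -0.6], [0, 0, 0]], [[0, 0, -0.65], [0, 0, 0]], [[0, 0, -0.65], [0, 0, 0]]], claw=0.6)

```text
clock: 48.8
tcp_pos: [0.5585, -0.1182, 0.2532]
orientation: [2.113, 2.323, 0.0]
contact_force: [1.3, 0.5, -0.9]
grip_width: 0.0343
gripper_force: 0.0
```

```bash
python3 -c "
from h import *
rel()
for c in ('top','side'):
  im,d,W=cloud(c)
  g=(W[...,0]<.575)&(W[...,0]>.5)&(W[...,1]<-.05)&(W[...,1]>-.19)&(W[...,2]>.06)&(W[...,2]<.1)
  q=W[g]; print(c,g.sum(),np.percentile(q[:,0],5),np.median(q,0))
plan(([.6375,.0252,.25],down(yl-1.2)),([.6375,.0252,.138],down(yl-1.2)))"
```

```text
now [ 0.5585 -0.1182  0.2532] w 0.0343 t 48.8 j [ 0.8   0.45 -0.92  1.76  0.39  1.13 -0.15]
top 128 0.5470184419760331 [ 0.55442293 -0.08451843  0.08661355]
side 220 0.5456530804030293 [ 0.55324366 -0.10318469  0.08566749]
[0.542, 0.377, -0.002] [-0.003, 0.001, 0.763] rows 8
[0.0, 0.0, 0.448] [0.0, 0.0, 0.0] rows 3
```

servo_tool(commands=[[[0.542, 0.375, 0], [0, 0, 0.763]], [[0.542, 0.375, 0], [0, 0, 0.763]], [[0.542, 0.375, 0], [0, 0, 0.763]], [[0.542, 0.375, 0], [0, 0, 0.763]], [[0.542, 0.375, 0], [0, 0, 0.763]], [[0.542, 0.375, 0], [0, 0, 0.763]], [[0.542, 0.375, 0], [0, 0, 0.763]], [[0.542, 0.375, 0], [0, 0, 0.763]], [[0.542, 0.375, 0], [0, 0, 0.763]], [[0.542, 0.375, 0], [0, 0, 0.763]], [[0.542, 0.375, 0], [0, 0, 0.763]]], claw=0.4)

```text
clock: 50.0
tcp_pos: [0.6372, 0.0255, 0.2496]
orientation: [-3.053, -0.731, 0.008]
contact_force: [-0.4, -0.3, 0.1]
grip_width: 0.0511
gripper_force: 0.0
```

```bash
python3 -c "
from h import *
rel(([.6375,.0252,.138],down(yl-1.2)))"
```

```text
[0.003, 0.003, 0.447] [-0.002, 0.003, 0.002] rows 3
now [0.6372 0.0255 0.2496] w 0.0511 t 50.0 j [ 0.32  0.49 -0.63  1.61  0.31  1.14 -1.49]
```

servo_tool(commands=[[[0, 0.002, 0.15], [0, 0, 0]], [[0, 0.002, 0.3], [0, 0, 0]], [[0, 0.002, 0.447], [0, 0, 0]], [[0, 0.002, 0.447], [0, 0, 0]], [[0, 0.002, 0.447], [0, 0, 0]]])

```text
clock: 50.5
tcp_pos: [0.6373, 0.0253, 0.1391]
orientation: [-3.053, -0.729, 0.007]
contact_force: [0.0, 0.1, 0.5]
grip_width: 0.0515
gripper_force: 0.0
```

servo_tool(commands=[[[0, 0, 0], [0, 0, 0]], [[0, 0, 0], [0, 0, 0]], [[0, 0, 0], [0, 0, 0]], [[0, 0, 0], [0, 0, 0]], [[0, 0, 0], [0, 0, 0]], [[0, 0, 0], [0, 0, 0]], [[0, 0, 0], [0, 0, 0]]], claw=1, squeeze=60)

```text
clock: 51.2
tcp_pos: [0.6386, 0.0254, 0.1412]
orientation: [-3.055, -0.727, 0.0]
contact_force: [-1.6, 0.0, 6.9]
grip_width: 0.0151
gripper_force: 58.8
```

servo_tool(commands=[[[0, 0, -0.008], [0, 0, -0.06]], [[0, 0, -0.008], [0, 0, -0.13]], [[0, 0, -0.008], [0, 0, -0.2]], [[0, 0, -0.008], [0, 0, -0.27]], [[0, 0, -0.008], [0, 0, -0.34]], [[0, 0, -0.008], [0, 0, -0.41]], [[0, 0, -0.008], [0, 0, -0.48]], [[0, 0, -0.008], [0, 0, -0.55]], [[0, 0, -0.008], [0, 0, -0.62]], [[0, 0, -0.008], [0, 0, -0.69]], [[0, 0, -0.008], [0, 0, -0.75]], [[0, 0, -0.008], [0, 0, -0.78]], [[0, 0, -0.008], [0, 0, -0.78]], [[0, 0, -0.008], [0, 0, -0.78]]])

```text
clock: 52.6
tcp_pos: [0.638, 0.0256, 0.1413]
orientation: [-2.083, -2.348, 0.0]
contact_force: [3.2, 2.4, -4.8]
grip_width: 0.0146
gripper_force: 61.3
```

```bash
python3 -c "
from h import *
rel(([.6375,.0252,.138],down(yl)));print(r.get_obs()['moment'])"
```

```text
[-0.001, -0.002, 0.013] [-0.001, -0.001, 0.015] rows 1
now [0.638  0.0256 0.1413] w 0.0146 t 52.6 j [ 0.46  0.69 -0.86  1.7   0.59  1.04 -0.49]
[ 0.60590047 -0.8787998  -0.81644764]
```

Release, rise clear, and check.

servo_tool(commands=[[[0, 0, 0], [0, 0, 0]], [[0, 0, 0], [0, 0, 0]], [[0, 0, 0], [0, 0, 0]], [[0, 0, 0], [0, 0, 0]], [[0, 0, 0], [0, 0, 0]], [[0, 0, -0.15], [0, 0, 0]], [[0, 0, -0.3], [0, 0, 0]], [[0, 0, -0.5], [0, 0, 0]], [[0, 0, -0.7], [0, 0, 0]], [[0.2, -0.5, -0.7], [0, 0, 0]], [[0.2, -0.5, -0.7], [0, 0, 0]], [[0.2, -0.5, -0.7], [0, 0, 0]], [[0.2, -0.5, -0.7], [0, 0, 0]], [[0.2, -0.5, -0.7], [0, 0, 0]]], claw=0.3)

```text
clock: 54.0
tcp_pos: [0.5077, 0.0593, 0.3169]
orientation: [-2.081, -2.352, 0.004]
contact_force: [0.7, -0.1, -0.6]
grip_width: 0.0596
gripper_force: 0.0
```

```bash
python3 -c "
from h import *
rel()
im,d,W=cloud('side'); save(cv2.resize(im,(800,600)),'end_s.png')
im,d,W=cloud('top'); save(cv2.resize(im[100:250,220:420],(800,600)),'end_t.png')"
```

```text
now [0.5077 0.0593 0.3169] w 0.0596 t 54.0 j [ 0.66  0.31 -1.08  1.8   0.29  1.21 -0.38]
```

View pics/end_s.png

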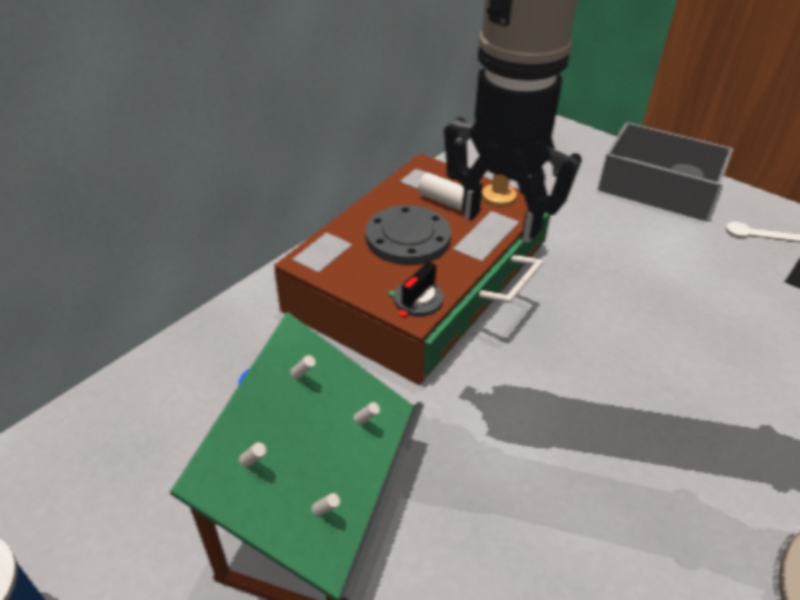

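View pics/end_t.png

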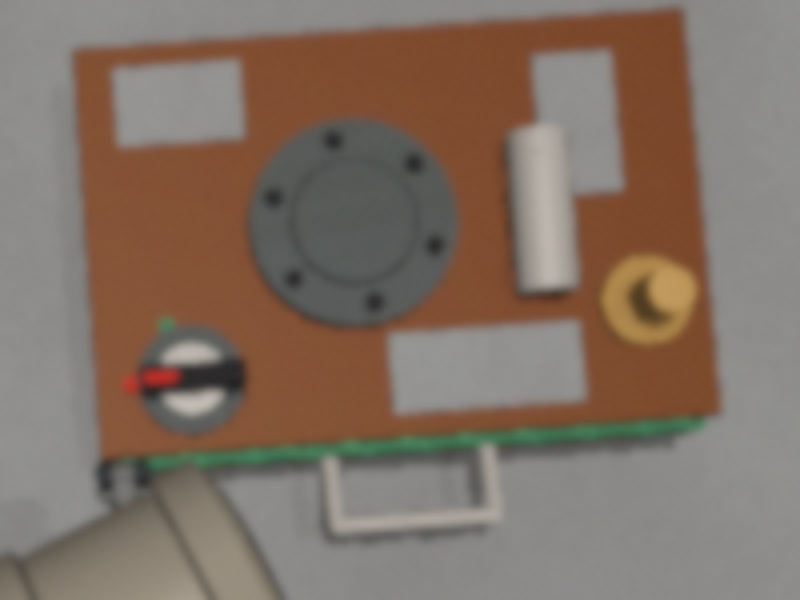

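The knob bar is back across the locker with its red mark on the locked dot at (130,382). The drawer is home, all four pegs are empty, and the flange blank, piston pin and cam follower haven't moved. Handing in.

```bash
python3 -c "
from h import *
print(r.hand_in())"
```

```text
the job is handed in; nothing more can be done
None
```

The job is handed in: all four seats were laid flat and apart on the drawer floor before closing, the drawer is home and the knob is in the locked notch, and the flange blank, piston pin and cam follower are as they were.

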